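Set the bays of a dish rack with a spacer gauge

TASK

Use the yellow spacer gauge to set the three blue dividers of the rack to equal gaps, starting from the white end wall and stepping outwards: drop the gauge over each divider so that its block stands in the gap and its lip hangs behind the divider, then drag the divider gently in until the block is snug against the plate before it, without ramming or shoving plates that are already set. Lift the gauge straight off each time, and at the end stand it upright on the bench, clear of the rack and let go; leave the bottle, mug and dish stack where they are.

Things in the scene. Friction and masses are not known exactly. Their poses are not given: they have to be found in the camera images.
- rack: Grey fixed base plate, 110 x 250 x 12 mm (x, y, z). Origin: centre of its underside, on the bench; z up. The plates stand in a row along its y axis: white end wall at y = -115 mm, then divider1, 2, 3 towards +y. Two guide rods run along y at x = -40 and +40 mm, tops 20 mm above the bench; between them the base is bare. A lip 22 mm high closes the +y end.
- end_wall: Plastic plate (white), fixed to the rack, 96 x 8 x 60 mm (x, y, z), upright across the rack. Origin: centre of its underside, 12 mm above the bench; its top is 72 mm above the bench. Axes as the rack's. It does not move and must not be pressed by the gauge with more than 15 N.
- divider1: Plastic plate (blue) with two black feet, 96 x 8 x 60 mm (x, y, z), upright across the rack. Origin: centre of its underside, 12 mm above the bench; its top is 72 mm above the bench. Axes as the rack's. Slides along the rack's y only, stiffly, and stays where left; some dividers drag more than others (4 to 11 N). First after the end wall.
- divider2: Plastic plate (blue) with two black feet, 96 x 8 x 60 mm (x, y, z), upright across the rack. Origin: centre of its underside, 12 mm above the bench; its top is 72 mm above the bench. Axes as the rack's. Slides like divider1, its own drag between 4 and 11 N. Second after the end wall.
- divider3: Plastic plate (blue) with two black feet, 96 x 8 x 60 mm (x, y, z), upright across the rack. Origin: centre of its underside, 12 mm above the bench; its top is 72 mm above the bench. Axes as the rack's. Slides like divider1, its own drag between 4 and 11 N. Third after the end wall.
- gauge: Loose yellow spacer gauge, 0.15-0.25 kg, at first upright on the bench before the rack, turned roughly as it. Origin: centre of its block's underside; z up. Block 50 x 28 x 75 mm (x, y, z), y -14 to 14. At its top (z 62-75) a bridge reaches to +y and carries a hanging lip, y 28-36, z 38-75 mm. So there is a slot y 14-28 mm, open below, for the 8 mm divider. In use its y axis lies along the rack's.
- gauge_handle (a point): Middle of the gauge's black handle, 100 mm above the gauge's origin and 3 mm to its +y. Handle 36 x 22 x 50 mm (x, y, z), z = 75 to 125 mm over the gauge's underside; best gripped across its 22 mm, fingers closing along y.
- gauge_slot (a point): Middle of the slot's mouth in the gauge: y = 21, z = 38 mm from its origin. Lower it over a divider until the gauge's underside is 16 to 18 mm above the bench (block on the divider's -y side). Dragged to the rack's -y, the lip draws the divider until the block's -y face meets the plate before it; this leaves a clear gap of 34 mm (42 mm between plate centres).
- reagent_bottle: Bystander: amber glass bottle with black cap, 64 mm across, 130 mm high. Origin: centre of its underside.
- jug: Bystander: white ceramic mug, 90 mm across, 100 mm high. Origin: centre of its underside.
- dish_stack: Bystander: stack of three clear round dishes, 90 mm across, 43 mm high. Origin: centre of its underside.
There are look-alikes about, which are no part of the job. Several things look just like the gauge: the one meant starts farthest from the robot's base.

How it is judged:
By the outcome, as a careful person would: the job done as asked, in the order asked, and still so for the second after the job is handed in, with the robot touching nothing.
It also fails if it takes over 72 s, if anything falls off the work surface, if the arm or the gripper's body presses on something with over 40 N, if the wrist force passes 120 N, or if a joint passes its speed limit or range.

ROBOT

A 6-joint arm with a two-finger parallel gripper is mounted at the origin on the work surface. World frame = base frame: x ahead of the robot, y to its left, z up, the work surface at z = 0. Lengths are in mm, angles in rad, forces in N, time in s.
With the tool pointing down it reaches from about 350 to 875 mm from the base axis. Payload 4.2 kg.
Tool frame: the origin (TCP) lies at the very end of the fingers, on their centre line; the grasp point (between the pads) lies arm.grip_depth behind it (arm.grip_depth is the distance from the TCP to the grasp point, in mm); x points along the fingers, y is the direction in which the jaws open and shut, and the axes are right-handed (so a half turn about x gives the same grasp; the last joint's range is limited). The gripper opens to 85 mm and grips with 20 to 120 N. Pads are 22 mm wide; open, the fingers measure 114 mm over their backs; the gripper's body (76 mm by 85 mm) begins 54 mm behind the grasp point. The pads swing forward as they close: fully open they stand 13 mm farther back than shut.
Start: joints at [-0.993, 0.385, 0.008, 0, -1.194, -0.259], TCP at [195.907, -593.481, 231.312] pointing down, gripper open.
Joint ranges: [-3.14, 3.14], [-1.21, 2.06], [-1.07, 1.41], [-3.16, 2.05], [-2.99, -0.16], [-3.1, 3.1]. Speed limits (rad/s): [2.79, 2.79, 3.14, 3.14, 3.14, 3.14].

INTERFACE

Orientations are given as a unit quaternion [x, y, z, w].
In Python, from bench import arm, get_image, models gives the robot as it stands.
- The arm moves only by the tool arm_command, never from a script. Its argument "rows" is a list of rows, each an object of numbers: "dx", "dy", "dz": the shift along the tool's x, y, z in m; "wx", "wy", "wz": the turn, a rotation vector about the tool's x, y, z in degrees; "gripper": the closure, from -1 (fully open) to 1 (shut). A call has exactly 8 rows; each row is the pose to reach, as a shift and turn from the pose measured when the call began, along the tool's axes at that moment; what a row does not reach only later rows make up. A row lasts 1/10 s, in which the tool goes at most 50 mm and 8.59 degrees, less where a joint would pass 70% of its speed; a pose out of reach is approached as far as the arm can. A call with a gripper value outside its range is refused whole. The fingers move at their own pace and stop on an object; the grip force is fixed at half the most. Time passes only in rows, so rows that repeat a pose let the fingers close, or fill a call up. It gives the time, the measured TCP pose, the force and the opening at its end, in the units of the state.
- arm.read_state(): the state, without advancing time (a new reading comes with each control period).
- get_image(name): name is "scene" or "side" or "wrist"; returns a dict with "img" (420x560x3 uint8, red, green, blue), "K" (3x3 intrinsics, pixels), "rvec" (rotation vector, rad) and "tvec" (3), from world to camera coordinates, as OpenCV has them; the wrist camera has in their place "T_tool_cam" (4x4, takes a point from camera to tool coordinates, whose origin is the TCP and whose axes are the tool frame's). Camera axes: x right, y down, z forward; pixel columns grow to the right and rows downward; lengths in mm; the calibration is good to about 2 mm. A picture is of the moment at which its call begins: read the wrist's pose just before it. There is no depth.
- arm.job_done(): hands the job in, once; it reports no verdict.
Trained networks look in the newest picture that a camera, given by its name, has taken for a name from the list of things; names that differ only in an ending like _2 or _b are one class to them, and where a whole thing is asked for, a point or a joint stands for the part that bears it (a point fixed in the world has none). Each returns a list of dicts, best first, with "conf" (0 to 1); they miss things now and then, are a little off and sometimes report something else, mostly with a low value. They report only what shows in the picture. A call takes as long as a camera call. They do not tell look-alikes from the thing itself.
- models.cut_out(camera, query): "mask" (420x560 bool, what is visible of it) and "extent" ([left, top, right, bottom] in pixels, round what is visible of it).
The state is a dict: "clock": time; "joints": joint angles; "joint_vel": joint speeds; "joint_efforts": joint torques, N m; "position": TCP position; "ee_rot": TCP orientation; "contact_force": force on the tool from outside, world axes, zero at the start; "wrist_torque": the same for the moment, N m; "gripper_width": finger opening in mm.
Only numpy, scipy, OpenCV 4.12 (cv2) and the standard library are available. Lean on these libraries where they do the work, as an engineer would, in place of code of your own. Each camera call takes 0.05 s, during which the arm holds its last target.

## Working session

There is one attempt and no reset: what is moved stays moved. The work goes in short steps, Python scripts to look and compute and a tool call to move; the robot and the scene stay as the last step left them, time stands still between calls to the robot, and variables do not carry over. Pictures are saved under pics/ and viewed, and the job is handed in when it is done.

Besides the shell and the picture viewer there is one more tool, called after "Call:" as name(argument=value, ...), one argument or row to a line, values as JSON. arm_command: Moves the arm, as the interface text tells. Its arguments: {"type":"object","properties":{"rows":{"type":"array"}},"required":["rows"]}

```bash
ls; mkdir -p pics
python3 - <<'E'
from bench import arm,get_image,models
import cv2,numpy as np
s=arm.read_state();print(s, arm.grip_depth)
for n in ["scene","side","wrist"]:
    d=get_image(n);cv2.imwrite(f"pics/a_{n}.png",d["img"][:,:,::-1]);
    print(n,d["K"].tolist(),{k:np.array(d[k]).round(4).tolist() for k in d if k not in("img","K")})
E
```

```text
pics
{'clock': 0.0, 'joints': array([-9.93384145e-01,  3.85574471e-01,  6.62288484e-03, -5.34811047e-04,
       -1.19397506e+00, -2.58584649e-01]), 'joint_vel': array([-0.00052271, -0.00092395,  0.0006144 , -0.00014498,  0.00024597,
        0.00113176]), 'joint_efforts': array([-2.78471612e-05, -3.92292595e+01,  1.88404101e+01,  4.18631002e+00,
       -4.62126540e-03,  5.97296292e-06]), 'position': array([ 195.74503736, -592.9430423 ,  230.20429176]), 'ee_rot': array([-0.11141711,  0.69829681,  0.11293646,  0.69800656]), 'contact_force': array([-0.29624791,  0.03808795,  0.29528249]), 'wrist_torque': array([-0.08018269, -0.00048817,  0.00502021]), 'gripper_width': 85.26574206371556} 18.700000000000003
scene [[546.0409568046699, 0.0, 276.9156090428063], [0.0, 546.0409568046699, 213.85194247468422], [0.0, 0.0, 1.0]] {'rvec': [1.8446, 1.7026, -0.6378], 'tvec': [-80.5508, -307.09, 1854.5243]}
side [[421.2641089717652, 0.0, 279.2348577026311], [0.0, 421.2641089717652, 208.24373856931504], [0.0, 0.0, 1.0]] {'rvec': [0.3584, -2.744, 1.2695], 'tvec': [478.3018, 142.4633, 1012.6036]}
wrist [[339.3550584251978, 0.0, 286.576581916895], [0.0, 339.3550584251978, 206.2823033211429], [0.0, 0.0, 1.0]] {'T_tool_cam': [[-0.0001, -0.2942, 0.9558, -142.2087], [1.0, 0.0004, 0.0003, 0.2936], [-0.0005, 0.9558, 0.2942, -75.5582], [0.0, 0.0, 0.0, 1.0]]}
```

View pics/a_scene.png

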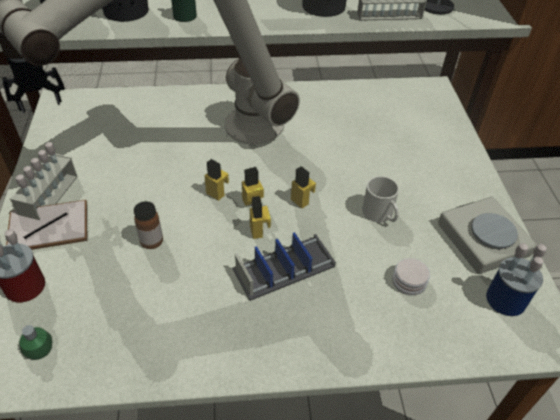

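View pics/a_side.png

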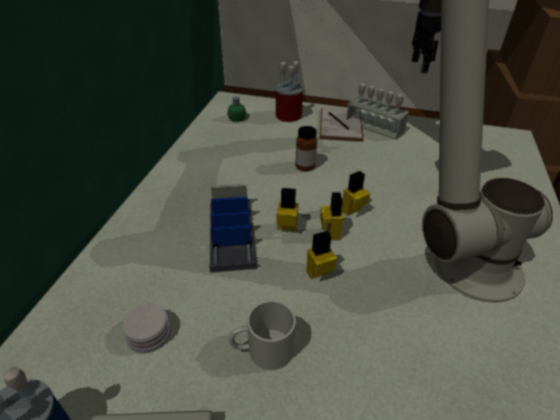

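View pics/a_wrist.png

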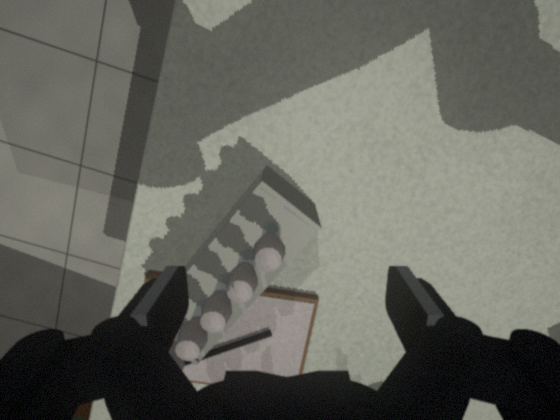

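```bash
cat > h.py <<'E'
from bench import arm,get_image,models
import cv2,numpy as np
from scipy.spatial.transform import Rotation as R
def cam(n,st=None,d=None):
    if d is None:
        st=arm.read_state(); d=get_image(n)
    if n=="wrist":
        T=np.eye(4);T[:3,:3]=R.from_quat(st["ee_rot"]).as_matrix();T[:3,3]=st["position"]
        W=T@np.array(d["T_tool_cam"])
    else:
        M=np.eye(4);M[:3,:3]=cv2.Rodrigues(np.array(d["rvec"]))[0];M[:3,3]=np.ravel(d["tvec"]);W=np.linalg.inv(M)
    return d["img"],np.array(d["K"]),W
def ray(K,W,uv,z):
    v=W[:3,:3]@np.linalg.inv(K)@np.array([uv[0],uv[1],1.]);o=W[:3,3]
    return o+v*(z-o[2])/v[2]
def proj(K,W,P):
    P=np.atleast_2d(P);c=(P-W[:3,3])@W[:3,:3];q=c@K.T;return q[:,:2]/q[:,2:]
def save(n,img):cv2.imwrite("pics/"+n,np.ascontiguousarray(img[:,:,::-1]))
E
python3 - <<'E'
from h import *
for n in["scene","side"]:
    img,K,W=cam(n)
    for q,z in[("gauge",55),("divider1",45),("end_wall",42),("rack",10),("reagent_bottle",65),("jug",50),("dish_stack",20)]:
        for r in models.cut_out(n,q):
            m=r["mask"];ys,xs=np.nonzero(m)
            print(n,q,round(r["conf"],2),np.round(r["extent"]),m.sum(),ray(K,W,(xs.mean(),ys.mean()),z).round())
    for uv in ([(237,267),(250,294),(334,264),(317,239)] if n=="scene" else[(213,188),(246,186),(255,265),(210,269)]): print(uv,ray(K,W,uv,6).round())
E
```

```text
scene gauge 0.89 [204. 162. 228. 201.] 691 [ 322. -131.   55.]
scene gauge 0.82 [243. 169. 264. 205.] 600 [352. -27.  55.]
scene gauge 0.73 [248. 195. 270. 239.] 638 [474. -15.  55.]
scene divider1 0.95 [290. 234. 312. 273.] 402 [601.  90.  45.]
scene divider1 0.69 [271. 238. 296. 278.] 397 [618.  43.  45.]
scene divider1 0.59 [253. 247. 276. 290.] 367 [640. -12.  45.]
scene end_wall 0.83 [237. 251. 252. 294.] 305 [655. -62.  42.]
scene rack 0.75 [235. 235. 335. 300.] 3716 [614.  40.  10.]
scene reagent_bottle 0.59 [132. 199. 164. 249.] 1022 [ 494. -309.   65.]
scene reagent_bottle 0.57 [250. 194. 269. 238.] 581 [487. -15.  65.]
scene jug 0.67 [233. 232. 334. 298.] 3747 [643.  34.  50.]
scene jug 0.57 [360. 173. 398. 224.] 1421 [429. 338.  50.]
scene dish_stack 0.84 [390. 258. 432. 297.] 1139 [678. 366.  20.]
(237, 267) [606. -78.   6.]
(250, 294) [693. -49.   6.]
(334, 264) [615. 179.   6.]
(317, 239) [526. 146.   6.]
side gauge 0.96 [308. 230. 334. 280.] 1131 [367. 115.  55.]
side gauge 0.87 [343. 170. 371. 214.] 800 [ 319. -135.   55.]
side gauge 0.74 [318. 189. 345. 241.] 717 [361. -25.  55.]
side gauge 0.72 [278. 187. 298. 232.] 843 [479. -19.  55.]
side divider1 0.91 [208. 209. 253. 229.] 602 [613.  40.  45.]
side divider1 0.88 [212. 224. 250. 248.] 763 [591.  96.  45.]
side divider1 0.72 [211. 193. 251. 214.] 535 [634. -13.  45.]
side end_wall 0.97 [213. 185. 250. 200.] 440 [657. -73.  42.]
side rack 0.81 [210. 184. 257. 273.] 3522 [613.  42.  10.]
side reagent_bottle 0.64 [297. 127. 315. 173.] 863 [ 489. -306.   65.]
side jug 0.58 [228. 301. 295. 367.] 3083 [427. 339.  50.]
side dish_stack 0.85 [120. 301. 170. 355.] 1896 [676. 370.  20.]
side dish_stack 0.38 [278. 190. 299. 232.] 700 [488. -60.  20.]
(213, 188) [ 724. -116.    6.]
(246, 186) [ 635. -151.    6.]
(255, 265) [518. 138.   6.]
(210, 269) [617. 177.   6.]
```

```bash
cat >> h.py <<'E'
def pose():
    s=arm.read_state();return s["position"],R.from_quat(s["ee_rot"])
def tgt(yaw):
    c,s=np.cos(yaw),np.sin(yaw)
    x=np.array([0,0,-1.]);y=np.array([-s,c,0]);return R.from_matrix(np.array([x,y,np.cross(x,y)]).T)
def move(p,yaw):
    q,r=pose();d=r.inv().apply(np.array(p)-q)/1000;w=(r.inv()*tgt(yaw)).as_rotvec(degrees=True)
    print("t",arm.read_state()["clock"].round(2) if hasattr(arm.read_state()["clock"],'round') else arm.read_state()["clock"],"d",d.round(4),"w",w.round(2),"F",arm.read_state()["contact_force"].round(1))
E
python3 - <<'E'
from h import *
q,r=pose();print(r.as_matrix().round(3))
move([470,0,330],np.radians(20))
E
```

```text
[[ 0.    -0.313  0.95 ]
 [-0.     0.95   0.313]
 [-1.    -0.     0.   ]]
t 0.95 d [-0.0987  0.4777  0.4463] w [-1.73  0.    0.  ] F [ 0.1  1.  -1.1]
```

Call:
arm_command(
  rows=[
    {"dx": -0.1,"dy": 0.24,"dz": 0.22,"gripper": -1},
    {"dx": -0.1,"dy": 0.24,"dz": 0.22,"gripper": -1},
    {"dx": -0.1,"dy": 0.24,"dz": 0.22,"gripper": -1},
    {"dx": -0.1,"dy": 0.478,"dz": 0.446,"wx": -1.7,"gripper": -1},
    {"dx": -0.1,"dy": 0.478,"dz": 0.446,"wx": -1.7,"gripper": -1},
    {"dx": -0.1,"dy": 0.478,"dz": 0.446,"wx": -1.7,"gripper": -1},
    {"dx": -0.1,"dy": 0.478,"dz": 0.446,"wx": -1.7,"gripper": -1},
    {"dx": -0.1,"dy": 0.478,"dz": 0.446,"wx": -1.7,"gripper": -1},
  ],
)

```text
validation failed for argument at $.ro...
```

Run:
```python
from h import *
move([470,0,330],np.radians(20))
```

```text
t 0.95 d [-0.0987  0.4777  0.4463] w [-1.73  0.    0.  ] F [ 0.1  1.  -1.1]
```

Presumably every key is needed.

Call:
arm_command(
  rows=[
    {"dx": -0.1,"dy": 0.24,"dz": 0.22,"wx": 0,"wy": 0,"wz": 0,"gripper": -1},
    {"dx": -0.1,"dy": 0.24,"dz": 0.22,"wx": 0,"wy": 0,"wz": 0,"gripper": -1},
    {"dx": -0.1,"dy": 0.24,"dz": 0.22,"wx": 0,"wy": 0,"wz": 0,"gripper": -1},
    {"dx": -0.1,"dy": 0.478,"dz": 0.446,"wx": -1.7,"wy": 0,"wz": 0,"gripper": -1},
    {"dx": -0.1,"dy": 0.478,"dz": 0.446,"wx": -1.7,"wy": 0,"wz": 0,"gripper": -1},
    {"dx": -0.1,"dy": 0.478,"dz": 0.446,"wx": -1.7,"wy": 0,"wz": 0,"gripper": -1},
    {"dx": -0.1,"dy": 0.478,"dz": 0.446,"wx": -1.7,"wy": 0,"wz": 0,"gripper": -1},
    {"dx": -0.1,"dy": 0.478,"dz": 0.446,"wx": -1.7,"wy": 0,"wz": 0,"gripper": -1},
  ],
)

```text
clock: 1.75
position: [359.7, -235.5, 303.3]
ee_rot: [-0.123, 0.696, 0.122, 0.697]
contact_force: [0.7, -0.3, 0.5]
gripper_width: 85.2
```

Run:
```python
from h import *
move([470,0,330],np.radians(20))
```

```text
t 1.75 d [-0.0267  0.1837  0.1841] w [-0.05  0.07  0.05] F [ 0.7 -0.3  0.5]
```

Call:
arm_command(
  rows=[
    {"dx": -0.027,"dy": 0.184,"dz": 0.184,"wx": 0,"wy": 0,"wz": 0,"gripper": -1},
    {"dx": -0.027,"dy": 0.184,"dz": 0.184,"wx": 0,"wy": 0,"wz": 0,"gripper": -1},
    {"dx": -0.027,"dy": 0.184,"dz": 0.184,"wx": 0,"wy": 0,"wz": 0,"gripper": -1},
    {"dx": -0.027,"dy": 0.184,"dz": 0.184,"wx": 0,"wy": 0,"wz": 0,"gripper": -1},
    {"dx": -0.027,"dy": 0.184,"dz": 0.184,"wx": 0,"wy": 0,"wz": 0,"gripper": -1},
    {"dx": -0.027,"dy": 0.184,"dz": 0.184,"wx": 0,"wy": 0,"wz": 0,"gripper": -1},
    {"dx": -0.027,"dy": 0.184,"dz": 0.184,"wx": 0,"wy": 0,"wz": 0,"gripper": -1},
    {"dx": -0.027,"dy": 0.184,"dz": 0.184,"wx": 0,"wy": 0,"wz": 0,"gripper": -1},
  ],
)

```text
clock: 2.55
position: [469.4, -0.1, 330.1]
ee_rot: [-0.123, 0.696, 0.122, 0.697]
contact_force: [0.1, 0.7, -0.0]
gripper_width: 85.1
```

Run:
```python
from h import *
import pickle
move([470,0,330],np.radians(20))
st=arm.read_state();d=get_image("wrist");pickle.dump((st,d),open("w1.pkl","wb"))
img,K,W=cam("wrist",st,d);save("b_wrist.png",img)
for q,z in[("gauge",55),("divider1",72),("end_wall",72),("rack",10)]:
        for r in models.cut_out("wrist",q):
            m=r["mask"];ys,xs=np.nonzero(m)
            print(q,round(r["conf"],2),np.round(r["extent"]),m.sum(),ray(K,W,(xs.mean(),ys.mean()),z).round())
```

```text
t 2.55 d [ 0.0001 -0.0001  0.0006] w [-0.04  0.01  0.05] F [ 0.1  0.7 -0. ]
gauge 0.95 [202.   1. 256.  36.] 1139 [ 333. -118.   55.]
gauge 0.76 [378.  88. 444. 148.] 2869 [365. 121.  55.]
gauge 0.74 [275.  47. 322.  97.] 2283 [363. -25.  55.]
gauge 0.55 [251. 141. 300. 196.] 2071 [478. -11.  55.]
divider1 0.9 [307. 228. 324. 310.] 745 [574.  81.  72.]
divider1 0.67 [231. 232. 250. 307.] 1022 [615. -13.  72.]
end_wall 0.94 [188. 230. 209. 310.] 1149 [635. -61.  72.]
rack 0.75 [187. 222. 370. 312.] 12948 [613.  40.  10.]
```

View pics/b_wrist.png

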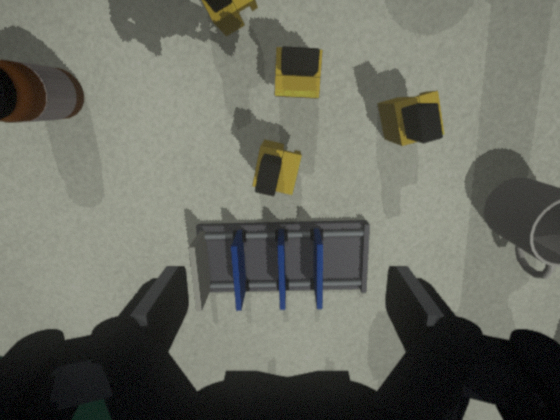

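Run:
```python
import cv2
i=cv2.imread("pics/b_wrist.png")
a=cv2.resize(i[130:205,230:320],None,fx=6,fy=6,interpolation=cv2.INTER_CUBIC)
cv2.imwrite("pics/b_g.png",a)
cv2.imwrite("pics/b_r.png",cv2.resize(i[205:325,180:380],None,fx=4,fy=4,interpolation=cv2.INTER_CUBIC))
```

```text
(no output)
```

View pics/b_g.png

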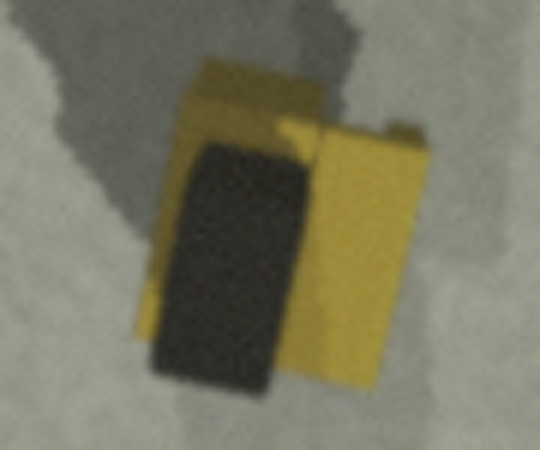

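View pics/b_r.png

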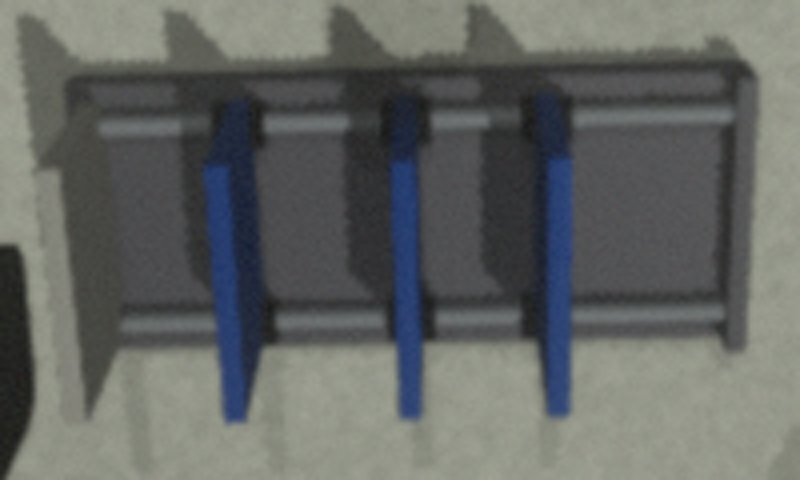

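```bash
cat > fitrack.py <<'E'
from h import *
import pickle
from scipy.optimize import least_squares
st,d=pickle.load(open("w1.pkl","rb"));img,K,W=cam("wrist",st,d)
pl=[[(38,170),(60,170),(65,420),(88,420)],[(206,165),(231,165),(225,420),(247,420)],[(391,160),(419,160),(399,418),(421,418)],[(545,157),(572,157),(547,415),(570,415)]]
f=lambda c:((c[0]+.5)/4-.5+180,(c[1]+.5)/4-.5+205)
lip=[((757,75),(-55,125,22)),((745,348),(55,125,22)),((68,80),(-55,-125,12))]
def loc(v,i): return -115 if i==0 else v[2+i]
def res(v):
    Rz=R.from_euler("z",v[2]).as_matrix();o=[]
    for i,p in enumerate(pl):
        for c,(x,dy) in zip(p,[(-48,-4),(-48,4),(48,-4),(48,4)]):
            P=Rz@np.array([x,loc(v,i)+dy,72])+[v[0],v[1],0];o.append(proj(K,W,P)[0]-f(c))
    for c,P in lip: o.append(proj(K,W,Rz@np.array(P,float)+[v[0],v[1],0])[0]-f(c))
    return np.ravel(o)
s=least_squares(res,[612,45,.35,-60,-10,30],loss="soft_l1",x_scale=[10,10,.1,10,10,10])
print(s.x.round(3),np.degrees(s.x[2]),s.fun.reshape(-1,2).round(1).tolist())
E
python3 fitrack.py
```

```text
[ 6.09032e+02  4.47690e+01  3.71000e-01 -6.03850e+01 -9.08000e-01
  4.88680e+01] 21.2305528650098 [[-0.7, -1.0], [-0.0, -1.1], [0.0, 1.3], [0.1, 1.2], [-0.2, -0.6], [-0.2, -0.7], [0.0, 0.6], [0.4, 0.5], [0.0, -0.3], [-0.7, -0.4], [0.1, 0.3], [0.5, 0.2], [0.5, -0.3], [0.0, -0.4], [-0.3, 0.3], [-0.2, 0.2], [1.4, 0.4], [0.7, 0.8], [-1.4, 0.2]]
```

```bash
cat > fitg.py <<'E'
from h import *
import pickle
from scipy.optimize import least_squares
st,d=pickle.load(open("w1.pkl","rb"));img,K,W=cam("wrist",st,d)
f=lambda c:((c[0]+.5)/6-.5+230,(c[1]+.5)/6-.5+130)
pts=[((200,142),(-18,-8,125)),((312,158),(-18,14,125)),((268,395),(18,14,125)),((150,375),(18,-8,125)),((430,150),(-25,36,75)),((377,390),(25,36,75)),((135,338),(25,-14,75)),((187,97),(-25,-14,75)),((205,57),(-25,-14,0)),((325,80),(-25,14,0))]
def res(v):
    Rz=R.from_euler("z",v[2]).as_matrix()
    return np.ravel([proj(K,W,Rz@np.array(P,float)+[v[0],v[1],0])[0]-f(c) for c,P in pts])
s=least_squares(res,[478,-17,.35],loss="soft_l1",x_scale=[10,10,.1])
print(s.x.round(3),np.degrees(s.x[2]),s.fun.reshape(-1,2).round(1).tolist())
v=s.x;h=R.from_euler("z",v[2]).apply([0,3,100])+[v[0],v[1],0];print(h)
move([h[0],h[1],180],v[2])
E
python3 fitg.py
```

```text
[ 4.76555e+02 -2.11850e+01  1.31000e-01] 7.501431272664221 [[-2.1, 5.4], [0.2, 7.3], [0.3, 0.7], [-0.4, -0.3], [0.8, -0.5], [0.2, -0.2], [-0.0, -0.2], [-0.7, -1.0], [0.5, -1.0], [0.4, -0.3]]
[476.16294265 -18.21106946 100.        ]
t 2.8 d [ 0.1505 -0.0185  0.0002] w [12.35  0.08  0.04] F [ 0.3 -0.1 -0.5]
```

Call:
arm_command(
  rows=[
    {"dx": 0.15,"dy": -0.0185,"dz": 0,"wx": 12.4,"wy": 0,"wz": 0,"gripper": -1},
    {"dx": 0.15,"dy": -0.0185,"dz": 0,"wx": 12.4,"wy": 0,"wz": 0,"gripper": -1},
    {"dx": 0.15,"dy": -0.0185,"dz": 0,"wx": 12.4,"wy": 0,"wz": 0,"gripper": -1},
    {"dx": 0.15,"dy": -0.0185,"dz": 0,"wx": 12.4,"wy": 0,"wz": 0,"gripper": -1},
    {"dx": 0.15,"dy": -0.0185,"dz": 0,"wx": 12.4,"wy": 0,"wz": 0,"gripper": -1},
    {"dx": 0.15,"dy": -0.0185,"dz": 0,"wx": 12.4,"wy": 0,"wz": 0,"gripper": -1},
    {"dx": 0.15,"dy": -0.0185,"dz": 0,"wx": 12.4,"wy": 0,"wz": 0,"gripper": -1},
    {"dx": 0.15,"dy": -0.0185,"dz": 0,"wx": 12.4,"wy": 0,"wz": 0,"gripper": -1},
  ],
)

```text
clock: 3.6
position: [477.0, -17.8, 182.5]
ee_rot: [-0.046, 0.704, 0.046, 0.708]
contact_force: [-0.0, 0.5, 0.5]
gripper_width: 85.6
```

Run:
```python
from h import *
move([476.2,-18.2,86],.131)
img,K,W=cam("wrist");save("c_wrist.png",img)
c=(proj(K,W,R.from_euler("z",.131).apply(np.array([[-18,-8,125],[18,-8,125],[18,14,125],[-18,14,125]],float))+[476.6,-21.2,0]));print(c.round())
```

```text
t 3.6 d [ 0.0965 -0.0003 -0.0014] w [-0.03  0.32  0.  ] F [-0.   0.5  0.5]
[[268. 199.]
 [269. 252.]
 [303. 252.]
 [304. 199.]]
```

View pics/c_wrist.png

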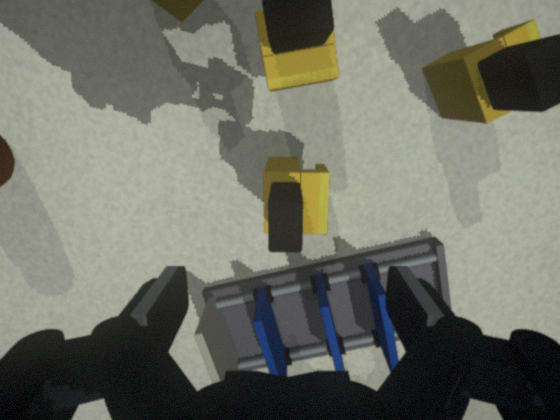

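Call:
arm_command(
  rows=[
    {"dx": 0.04,"dy": 0,"dz": -0.001,"wx": 0,"wy": 0.3,"wz": 0,"gripper": -1},
    {"dx": 0.075,"dy": 0,"dz": -0.001,"wx": 0,"wy": 0.3,"wz": 0,"gripper": -1},
    {"dx": 0.0965,"dy": 0,"dz": -0.0015,"wx": 0,"wy": 0.3,"wz": 0,"gripper": -1},
    {"dx": 0.0965,"dy": 0,"dz": -0.0015,"wx": 0,"wy": 0.3,"wz": 0,"gripper": -1},
    {"dx": 0.0965,"dy": 0,"dz": -0.0015,"wx": 0,"wy": 0.3,"wz": 0,"gripper": 0},
    {"dx": 0.0965,"dy": 0,"dz": -0.0015,"wx": 0,"wy": 0.3,"wz": 0,"gripper": 1},
    {"dx": 0.0965,"dy": 0,"dz": -0.0015,"wx": 0,"wy": 0.3,"wz": 0,"gripper": 1},
    {"dx": 0.0965,"dy": 0,"dz": -0.0015,"wx": 0,"wy": 0.3,"wz": 0,"gripper": 1},
  ],
)

```text
clock: 4.45
position: [476.3, -17.9, 86.6]
ee_rot: [-0.046, 0.705, 0.046, 0.706]
contact_force: [0.3, -0.2, 0.8]
gripper_width: 28.1
```

Run:
```python
from h import *
move([476.2,-18.2,86],.131)
print(arm.read_state()["gripper_width"])
```

```text
t 4.45 d [ 0.0006 -0.0003 -0.0001] w [-0.03  0.11 -0.02] F [ 0.3 -0.2  0.8]
28.083066038838883
```

Call:
arm_command(
  rows=[
    {"dx": 0,"dy": 0,"dz": 0,"wx": 0,"wy": 0,"wz": 0,"gripper": 1},
    {"dx": 0,"dy": 0,"dz": 0,"wx": 0,"wy": 0,"wz": 0,"gripper": 1},
    {"dx": 0,"dy": 0,"dz": 0,"wx": 0,"wy": 0,"wz": 0,"gripper": 1},
    {"dx": 0,"dy": 0,"dz": 0,"wx": 0,"wy": 0,"wz": 0,"gripper": 1},
    {"dx": 0,"dy": 0,"dz": 0,"wx": 0,"wy": 0,"wz": 0,"gripper": 1},
    {"dx": 0,"dy": 0,"dz": 0,"wx": 0,"wy": 0,"wz": 0,"gripper": 1},
    {"dx": 0,"dy": 0,"dz": 0,"wx": 0,"wy": 0,"wz": 0,"gripper": 1},
    {"dx": 0,"dy": 0,"dz": 0,"wx": 0,"wy": 0,"wz": 0,"gripper": 1},
  ],
)

```text
clock: 5.25
position: [476.3, -17.9, 86.8]
ee_rot: [-0.046, 0.705, 0.046, 0.706]
contact_force: [-2.2, 0.4, 3.5]
gripper_width: 21.1
```

Run:
```python
from h import *
# gauge origin = tool pos - ...; over rack: target height gauge bottom 130-> TCP 216
move([476.2,-18.2,206],.131)
```

```text
t 5.25 d [-1.192e-01 -3.000e-04  1.000e-04] w [-0.02  0.1  -0.01] F [-2.2  0.4  3.5]
```

Call:
arm_command(
  rows=[
    {"dx": -0.01,"dy": 0,"dz": 0,"wx": 0,"wy": 0,"wz": 0,"gripper": 1},
    {"dx": -0.035,"dy": 0,"dz": 0,"wx": 0,"wy": 0,"wz": 0,"gripper": 1},
    {"dx": -0.065,"dy": 0,"dz": 0,"wx": 0,"wy": 0,"wz": 0,"gripper": 1},
    {"dx": -0.09,"dy": 0,"dz": 0,"wx": 0,"wy": 0,"wz": 0,"gripper": 1},
    {"dx": -0.11,"dy": 0,"dz": 0,"wx": 0,"wy": 0,"wz": 0,"gripper": 1},
    {"dx": -0.12,"dy": 0,"dz": 0,"wx": 0,"wy": 0,"wz": 0,"gripper": 1},
    {"dx": -0.12,"dy": 0,"dz": 0,"wx": 0,"wy": 0,"wz": 0,"gripper": 1},
    {"dx": -0.12,"dy": 0,"dz": 0,"wx": 0,"wy": 0,"wz": 0,"gripper": 1},
  ],
)

```text
clock: 6.05
position: [475.3, -18.0, 205.8]
ee_rot: [-0.046, 0.706, 0.046, 0.706]
contact_force: [-0.2, -0.3, -2.6]
gripper_width: 21.1
```

```bash
cat >> h.py <<'E'
RX,RY,RA=609.03,44.77,.371
def rk(x,y,z): # rack->world
    return R.from_euler("z",RA).apply([x,y,z])+[RX,RY,0]
def inr(p): return R.from_euler("z",-RA).apply(np.array(p)-[RX,RY,0])
E
python3 - <<'E'
from h import *
move(rk(0,-78.4,206),RA)
E
```

```text
t 6.05 d [-0.0002 -0.0313  0.1594] w [-13.8    0.    -0.03] F [-0.2 -0.3 -2.6]
```

Call:
arm_command(
  rows=[
    {"dx": 0,"dy": -0.004,"dz": 0.02,"wx": -3,"wy": 0,"wz": 0,"gripper": 1},
    {"dx": 0,"dy": -0.01,"dz": 0.05,"wx": -6,"wy": 0,"wz": 0,"gripper": 1},
    {"dx": 0,"dy": -0.018,"dz": 0.09,"wx": -10,"wy": 0,"wz": 0,"gripper": 1},
    {"dx": 0,"dy": -0.025,"dz": 0.125,"wx": -13.8,"wy": 0,"wz": 0,"gripper": 1},
    {"dx": 0,"dy": -0.0295,"dz": 0.15,"wx": -13.8,"wy": 0,"wz": 0,"gripper": 1},
    {"dx": 0,"dy": -0.0313,"dz": 0.1594,"wx": -13.8,"wy": 0,"wz": 0,"gripper": 1},
    {"dx": 0,"dy": -0.0313,"dz": 0.1594,"wx": -13.8,"wy": 0,"wz": 0,"gripper": 1},
    {"dx": 0,"dy": -0.0313,"dz": 0.1594,"wx": -13.8,"wy": 0,"wz": 0,"gripper": 1},
  ],
)

```text
clock: 6.85
position: [636.1, -28.3, 204.6]
ee_rot: [-0.13, 0.696, 0.131, 0.694]
contact_force: [-0.9, 0.2, -2.2]
gripper_width: 20.8
```

Run:
```python
from h import *
import pickle
move(rk(0,-78.4,206),RA)
for n in["wrist","scene","side"]:
    st=arm.read_state();d=get_image(n);pickle.dump((st,d),open(f"d_{n}.pkl","wb"))
    save(f"d_{n}.png",d["img"])
i=cv2.imread("pics/d_scene.png")[190:310,210:350];cv2.imwrite("pics/d_s.png",cv2.resize(i,None,fx=5,fy=5,interpolation=cv2.INTER_CUBIC))
i=cv2.imread("pics/d_side.png")[140:290,180:310];cv2.imwrite("pics/d_d.png",cv2.resize(i,None,fx=4,fy=4,interpolation=cv2.INTER_CUBIC))
```

```text
t 6.85 d [-0.0014 -0.0005  0.0013] w [-0.01 -0.15 -0.09] F [-0.9  0.2 -2.2]
```

View pics/d_wrist.png

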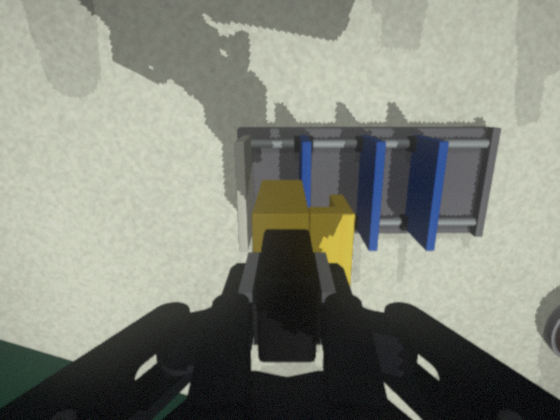

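View pics/d_s.png

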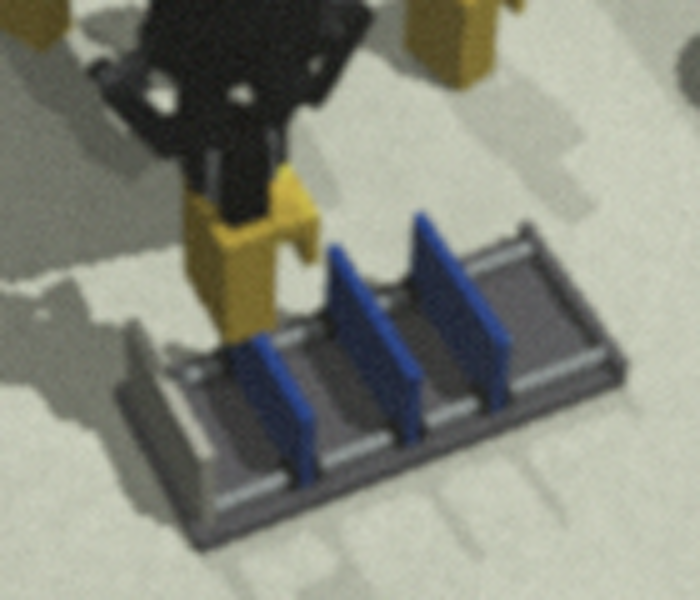

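View pics/d_d.png

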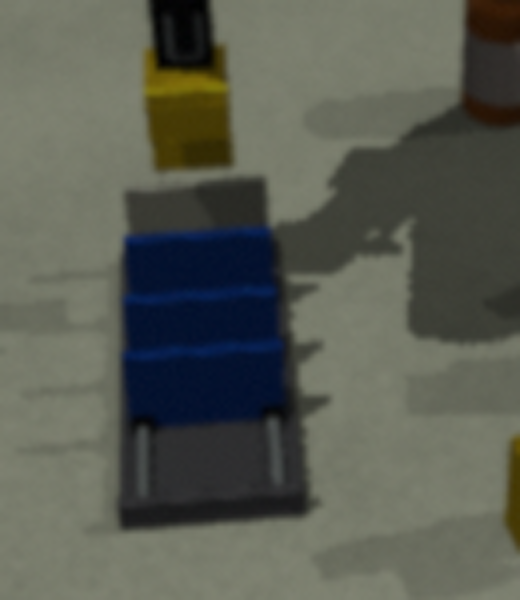

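Run:
```python
import cv2
i=cv2.imread("pics/d_wrist.png")[115:265,225:510];cv2.imwrite("pics/d_w.png",cv2.resize(i,None,fx=2.8,fy=4,interpolation=cv2.INTER_CUBIC))
```

```text
(no output)
```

View pics/d_w.png

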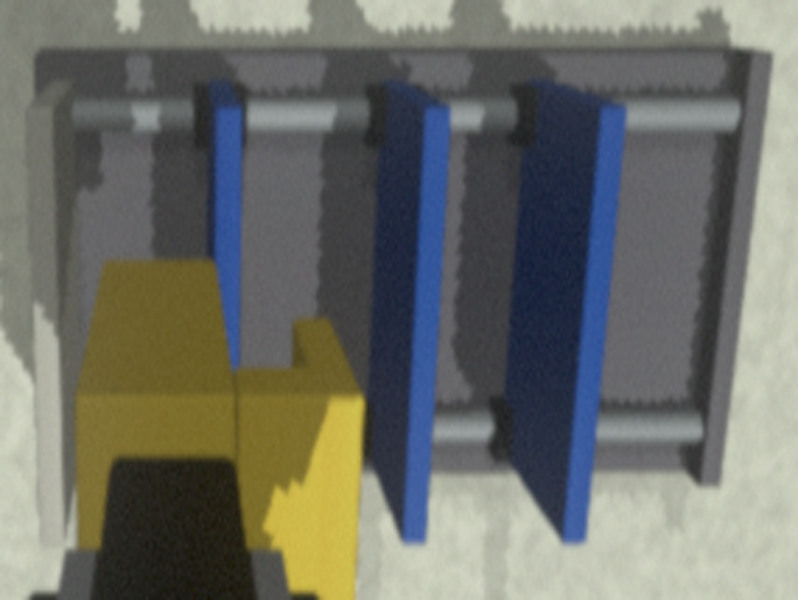

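```bash
cat > fit2.py <<'E'
from h import *
import pickle
from scipy.optimize import least_squares
V=[]
def add(fn,fx,fy,ox,oy,pl,ex):
    st,d=pickle.load(open(fn,"rb"));_,K,W=cam("wrist",st,d)
    f=lambda c:((c[0]+.5)/fx-.5+ox,(c[1]+.5)/fy-.5+oy)
    V.append((K,W,[(f(c),x,dy,i) for i,p in enumerate(pl) for c,(x,dy) in zip(p,[(-48,-4),(-48,4),(48,-4),(48,4)])],[(f(c),P) for c,P in ex],f))
add("w1.pkl",4,4,180,205,[[(38,170),(60,170),(65,420),(88,420)],[(206,165),(231,165),(225,420),(247,420)],[(391,160),(419,160),(399,418),(421,418)],[(545,157),(572,157),(547,415),(570,415)]],
 [((757,75),(-55,125,22)),((745,348),(55,125,22)),((68,80),(-55,-125,12))])
add("d_wrist.pkl",2.8,4,225,115,[[(27,108),(55,108),(40,545),(63,545)],[(217,106),(242,106)],[(425,106),(449,106),(402,542),(426,542)],[(600,106),(626,106),(562,542),(586,542)]],
 [((772,52),(-55,125,22)),((720,485),(55,125,22)),((36,50),(-55,-125,12))])
def mk(Vs):
  def res(v):
    Rz=R.from_euler("z",v[2]).as_matrix();o=[]
    for K,W,a,b,_ in Vs:
        for c,x,dy,i in a:
            P=Rz@np.array([x,(-115 if i==0 else v[2+i])+dy,72])+[v[0],v[1],0];o.append(proj(K,W,P)[0]-c)
        for c,P in b:o.append(proj(K,W,Rz@np.array(P,float)+[v[0],v[1],0])[0]-c)
    return np.ravel(o)
  return res
for Vs in([V[0]],[V[1]],V):
    s=least_squares(mk(Vs),[609,45,.37,-60,0,49],loss="soft_l1",x_scale=[10,10,.1,10,10,10]);print(s.x.round(3),np.abs(s.fun).max().round(1),np.sqrt((s.fun**2).mean()).round(2))
K,W,_,_,f=V[1]
st,_=pickle.load(open("d_wrist.pkl","rb"))
g=[((105,262),(-25,-14,0)),((217,262),(-25,14,0)),((78,395),(-25,-14,75)),((235,395),(-25,14,75)),((328,320),(-25,36,38)),((363,395),(-25,36,75))]
def rg(v): # gauge offset in tool coords
    Rz=R.from_euler("z",v[3]).as_matrix();return np.ravel([proj(K,W,Rz@np.array(P,float)+v[:3])[0]-f(c) for c,P in g])
s2=least_squares(rg,[636,-30,118,.37],x_scale=[10,10,10,.1]);print(s2.x.round(3),s2.fun.round(1),st["position"])
v=s.x;rel=R.from_euler("z",-v[2]).apply(s2.x[:3]-[v[0],v[1],0]);print("gauge origin in rack",rel.round(1), "tcp in rack",R.from_euler("z",-v[2]).apply(st["position"]-[v[0],v[1],0]).round(1))
E
python3 fit2.py
```

```text
[ 6.09032e+02  4.47690e+01  3.71000e-01 -6.03850e+01 -9.08000e-01
  4.88680e+01] 1.4 0.62
[ 6.09776e+02  4.45340e+01  3.74000e-01 -6.06470e+01 -1.14600e+00
  4.92230e+01] 1.6 0.61
[ 6.09585e+02  4.46060e+01  3.73000e-01 -6.04450e+01 -1.07700e+00
  4.91200e+01] 1.8 0.68
[ 6.38724e+02 -3.00280e+01  1.13370e+02  3.68000e-01] [ 0.2 -0.   0.   0.1 -0.3 -0.   0.5  0.1  0.2 -0.4 -0.5  0.2] [636.05573008 -28.29938455 204.58731388]
gauge origin in rack [-1.000e-01 -8.010e+01  1.134e+02] tcp in rack [ -1.9 -77.5 204.6]
```

```bash
sed -i 's/^RX,RY,RA=.*/RX,RY,RA=609.58,44.6,.373/' h.py
python3 - <<'E'
from h import *
move(rk(0,-78.4,126.8),RA)
E
```

```text
t 7.0 d [ 0.0793 -0.0009  0.0016] w [-0.1  -0.   -0.04] F [ 0.2  1.  -2.2]
```

Call:
arm_command(
  rows=[
    {"dx": 0.005,"dy": -0.001,"dz": 0.0005,"wx": -0.1,"wy": 0,"wz": 0,"gripper": 1},
    {"dx": 0.02,"dy": -0.001,"dz": 0.0005,"wx": -0.1,"wy": 0,"wz": 0,"gripper": 1},
    {"dx": 0.04,"dy": -0.001,"dz": 0.0005,"wx": -0.1,"wy": 0,"wz": 0,"gripper": 1},
    {"dx": 0.06,"dy": -0.001,"dz": 0.0005,"wx": -0.1,"wy": 0,"wz": 0,"gripper": 1},
    {"dx": 0.074,"dy": -0.001,"dz": 0.0005,"wx": -0.1,"wy": 0,"wz": 0,"gripper": 1},
    {"dx": 0.079,"dy": -0.001,"dz": 0.0005,"wx": -0.1,"wy": 0,"wz": 0,"gripper": 1},
    {"dx": 0.079,"dy": -0.001,"dz": 0.0005,"wx": -0.1,"wy": 0,"wz": 0,"gripper": 1},
    {"dx": 0.079,"dy": -0.001,"dz": 0.0005,"wx": -0.1,"wy": 0,"wz": 0,"gripper": 1},
  ],
)

```text
clock: 7.8
position: [637.9, -28.9, 128.1]
ee_rot: [-0.131, 0.694, 0.131, 0.695]
contact_force: [0.4, 0.1, -1.8]
gripper_width: 21.2
```

```bash
cat > look.py <<'E'
from h import *
import sys
t=sys.argv[1]
w=cam("wrist")[0];s=cam("scene")[0]
save(t+"_w.png",np.hstack([cv2.resize(w[60:300,180:460],(560,480),interpolation=cv2.INTER_CUBIC)]))
save(t+"_s.png",cv2.resize(s[200:310,210:350],None,fx=5,fy=5,interpolation=cv2.INTER_CUBIC))
E
python3 - <<'E'
from h import *
move(rk(0,-78.4,103.8),RA);print(inr(pose()[0]))
E
python3 look.py e
```

```text
t 7.8 d [0.0243 0.0003 0.0004] w [ 0.02  0.1  -0.  ] F [ 0.4  0.1 -1.8]
[ -0.44483049 -78.72595264 128.10928147]
```

View pics/e_w.png

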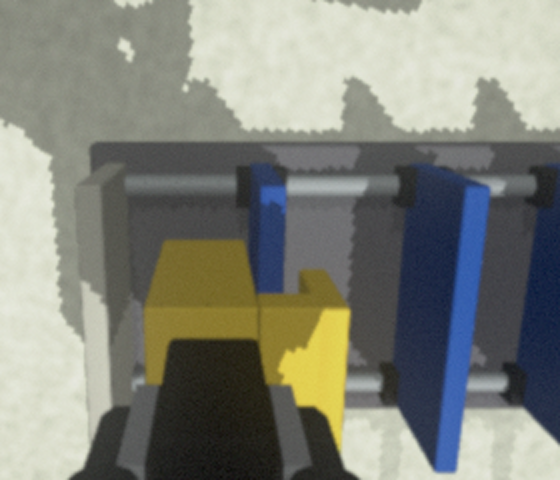

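View pics/e_s.png

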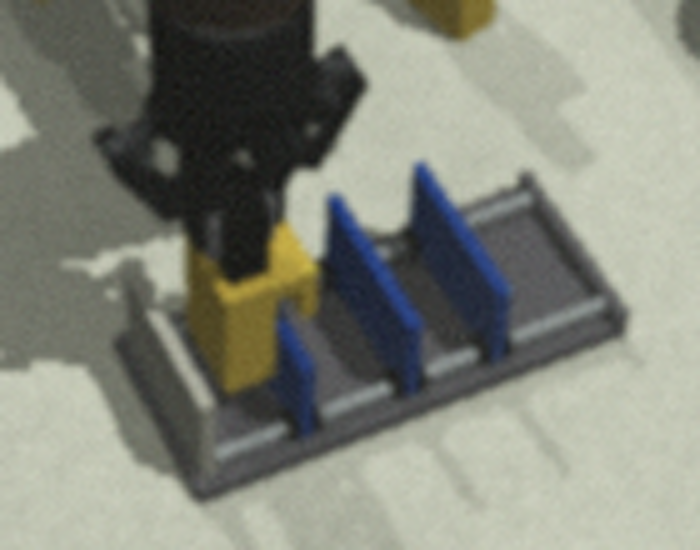

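Call:
arm_command(
  rows=[
    {"dx": 0.004,"dy": 0,"dz": 0.0004,"wx": 0,"wy": 0,"wz": 0,"gripper": 1},
    {"dx": 0.009,"dy": 0,"dz": 0.0004,"wx": 0,"wy": 0,"wz": 0,"gripper": 1},
    {"dx": 0.015,"dy": 0,"dz": 0.0004,"wx": 0,"wy": 0,"wz": 0,"gripper": 1},
    {"dx": 0.02,"dy": 0,"dz": 0.0004,"wx": 0,"wy": 0,"wz": 0,"gripper": 1},
    {"dx": 0.0235,"dy": 0,"dz": 0.0004,"wx": 0,"wy": 0,"wz": 0,"gripper": 1},
    {"dx": 0.0243,"dy": 0,"dz": 0.0004,"wx": 0,"wy": 0,"wz": 0,"gripper": 1},
    {"dx": 0.0243,"dy": 0,"dz": 0.0004,"wx": 0,"wy": 0,"wz": 0,"gripper": 1},
    {"dx": 0.0243,"dy": 0,"dz": 0.0004,"wx": 0,"wy": 0,"wz": 0,"gripper": 1},
  ],
)

```text
clock: 8.7
position: [638.5, -28.6, 104.3]
ee_rot: [-0.131, 0.694, 0.131, 0.696]
contact_force: [-0.2, 0.5, -2.3]
gripper_width: 21.3
```

Run:
```python
from h import *
move(rk(0,-94,103.8),RA);print(inr(pose()[0]), R.from_euler("z",-RA).apply(arm.read_state()["contact_force"]))
```

```text
t 8.7 d [ 0.0005 -0.0153 -0.0003] w [0.02 0.15 0.  ] F [-0.2  0.5 -2.3]
[  0.28652663 -78.73585017 104.25612181] [-0.02283618  0.50211844 -2.34307591]
```

Call:
arm_command(
  rows=[
    {"dx": 0.0,"dy": -0.001,"dz": 0,"wx": 0,"wy": 0,"wz": 0,"gripper": 1},
    {"dx": 0,"dy": -0.0025,"dz": 0,"wx": 0,"wy": 0,"wz": 0,"gripper": 1},
    {"dx": 0,"dy": -0.004,"dz": 0,"wx": 0,"wy": 0,"wz": 0,"gripper": 1},
    {"dx": 0,"dy": -0.0055,"dz": 0,"wx": 0,"wy": 0,"wz": 0,"gripper": 1},
    {"dx": 0,"dy": -0.007,"dz": 0,"wx": 0,"wy": 0,"wz": 0,"gripper": 1},
    {"dx": 0,"dy": -0.0085,"dz": 0,"wx": 0,"wy": 0,"wz": 0,"gripper": 1},
    {"dx": 0,"dy": -0.0095,"dz": 0,"wx": 0,"wy": 0,"wz": 0,"gripper": 1},
    {"dx": 0,"dy": -0.0105,"dz": 0,"wx": 0,"wy": 0,"wz": 0,"gripper": 1},
  ],
)

```text
clock: 9.5
position: [641.3, -35.5, 104.3]
ee_rot: [-0.13, 0.694, 0.133, 0.695]
contact_force: [-3.9, 10.1, 1.7]
gripper_width: 21.7
```

```bash
cat > chk.py <<'E'
from h import *
import sys
y=float(sys.argv[1]);z=float(sys.argv[2]) if len(sys.argv)>2 else 103.8
move(rk(0,y,z),RA);s=arm.read_state();print("rack pos",inr(s["position"]).round(2),"F",R.from_euler("z",-RA).apply(s["contact_force"]).round(1),"T",R.from_euler("z",-RA).apply(s["wrist_torque"]).round(2))
E
python3 chk.py -94
```

```text
t 9.5 d [ 0.0005 -0.0079 -0.0004] w [ 0.03  0.15 -0.25] F [-3.9 10.1  1.7]
rack pos [  0.37 -86.11 104.3 ] F [ 0.1 10.8  1.7] T [3.76 0.02 0.11]
```

Call:
arm_command(
  rows=[
    {"dx": 0.0,"dy": -0.003,"dz": 0,"wx": 0,"wy": 0,"wz": 0,"gripper": 1},
    {"dx": 0,"dy": -0.004,"dz": 0,"wx": 0,"wy": 0,"wz": 0,"gripper": 1},
    {"dx": 0,"dy": -0.005,"dz": 0,"wx": 0,"wy": 0,"wz": 0,"gripper": 1},
    {"dx": 0,"dy": -0.006,"dz": 0,"wx": 0,"wy": 0,"wz": 0,"gripper": 1},
    {"dx": 0,"dy": -0.006,"dz": 0,"wx": 0,"wy": 0,"wz": 0,"gripper": 1},
    {"dx": 0,"dy": -0.006,"dz": 0,"wx": 0,"wy": 0,"wz": 0,"gripper": 1},
    {"dx": 0,"dy": -0.006,"dz": 0,"wx": 0,"wy": 0,"wz": 0,"gripper": 1},
    {"dx": 0,"dy": -0.006,"dz": 0,"wx": 0,"wy": 0,"wz": 0,"gripper": 1},
  ],
)

```text
clock: 10.3
position: [642.4, -38.2, 104.2]
ee_rot: [-0.128, 0.695, 0.135, 0.695]
contact_force: [-3.6, 10.0, 0.8]
gripper_width: 21.6
```

```bash
python3 chk.py -94
```

```text
t 10.3 d [ 0.0004 -0.005  -0.0004] w [ 0.04  0.13 -0.49] F [-3.6 10.   0.8]
rack pos [  0.38 -89.03 104.2 ] F [ 0.3 10.6  0.8] T [ 3.53 -0.05  0.13]
```

Call:
arm_command(
  rows=[
    {"dx": 0.0,"dy": -0.0032,"dz": 0,"wx": 0,"wy": 0,"wz": -0.3,"gripper": 1},
    {"dx": 0,"dy": -0.004,"dz": 0,"wx": 0,"wy": 0,"wz": -0.5,"gripper": 1},
    {"dx": 0,"dy": -0.005,"dz": 0,"wx": 0,"wy": 0,"wz": -0.7,"gripper": 1},
    {"dx": 0,"dy": -0.006,"dz": 0,"wx": 0,"wy": 0,"wz": -0.7,"gripper": 1},
    {"dx": 0,"dy": -0.0065,"dz": 0,"wx": 0,"wy": 0,"wz": -0.7,"gripper": 1},
    {"dx": 0,"dy": -0.0065,"dz": 0,"wx": 0,"wy": 0,"wz": -0.7,"gripper": 1},
    {"dx": 0,"dy": -0.0065,"dz": 0,"wx": 0,"wy": 0,"wz": -0.7,"gripper": 1},
    {"dx": 0,"dy": -0.0065,"dz": 0,"wx": 0,"wy": 0,"wz": -0.7,"gripper": 1},
  ],
)

```text
clock: 11.1
position: [643.6, -41.4, 104.4]
ee_rot: [-0.131, 0.694, 0.132, 0.695]
contact_force: [-4.5, 9.2, 2.5]
gripper_width: 21.7
```

```bash
python3 chk.py -94
```

```text
t 11.1 d [ 0.0006 -0.0015 -0.0004] w [ 0.06  0.11 -0.03] F [-4.5  9.2  2.5]
rack pos [  0.39 -92.47 104.38] F [-0.8 10.2  2.5] T [3.73 0.08 0.09]
```

Call:
arm_command(
  rows=[
    {"dx": 0.0,"dy": -0.0032,"dz": 0,"wx": 0,"wy": 0,"wz": -0.25,"gripper": 1},
    {"dx": 0,"dy": -0.0035,"dz": 0,"wx": 0,"wy": 0,"wz": -0.25,"gripper": 1},
    {"dx": 0,"dy": -0.0038,"dz": 0,"wx": 0,"wy": 0,"wz": -0.25,"gripper": 1},
    {"dx": 0,"dy": -0.004,"dz": 0,"wx": 0,"wy": 0,"wz": -0.25,"gripper": 1},
    {"dx": 0,"dy": -0.0041,"dz": 0,"wx": 0,"wy": 0,"wz": -0.25,"gripper": 1},
    {"dx": 0,"dy": -0.0041,"dz": 0,"wx": 0,"wy": 0,"wz": -0.25,"gripper": 1},
    {"dx": 0,"dy": -0.0041,"dz": 0,"wx": 0,"wy": 0,"wz": -0.25,"gripper": 1},
    {"dx": 0,"dy": -0.0041,"dz": 0,"wx": 0,"wy": 0,"wz": -0.25,"gripper": 1},
  ],
)

```text
clock: 11.9
position: [643.9, -42.2, 104.4]
ee_rot: [-0.131, 0.694, 0.132, 0.695]
contact_force: [-3.7, 10.5, 2.2]
gripper_width: 21.5
```

```bash
python3 chk.py -94
```

```text
t 11.9 d [ 0.0006 -0.0007 -0.0004] w [ 0.06  0.09 -0.04] F [-3.7 10.5  2.2]
rack pos [  0.37 -93.34 104.38] F [ 0.4 11.2  2.2] T [ 3.78 -0.02  0.08]
```

Call:
arm_command(
  rows=[
    {"dx": 0.0,"dy": -0.0032,"dz": 0,"wx": 0,"wy": 0,"wz": -0.25,"gripper": 1},
    {"dx": 0,"dy": -0.0034,"dz": 0,"wx": 0,"wy": 0,"wz": -0.25,"gripper": 1},
    {"dx": 0,"dy": -0.0036,"dz": 0,"wx": 0,"wy": 0,"wz": -0.25,"gripper": 1},
    {"dx": 0,"dy": -0.0038,"dz": 0,"wx": 0,"wy": 0,"wz": -0.25,"gripper": 1},
    {"dx": 0,"dy": -0.004,"dz": 0,"wx": 0,"wy": 0,"wz": -0.25,"gripper": 1},
    {"dx": 0,"dy": -0.0041,"dz": 0,"wx": 0,"wy": 0,"wz": -0.25,"gripper": 1},
    {"dx": 0,"dy": -0.0041,"dz": 0,"wx": 0,"wy": 0,"wz": -0.25,"gripper": 1},
    {"dx": 0,"dy": -0.0041,"dz": 0,"wx": 0,"wy": 0,"wz": -0.25,"gripper": 1},
  ],
)

```text
clock: 12.7
position: [644.3, -43.0, 104.4]
ee_rot: [-0.131, 0.694, 0.132, 0.695]
contact_force: [-4.2, 11.2, 1.6]
gripper_width: 21.4
```

```bash
python3 chk.py -94; python3 look.py f
```

```text
t 12.7 d [ 0.0006  0.0002 -0.0004] w [ 0.07  0.07 -0.05] F [-4.2 11.2  1.6]
rack pos [  0.39 -94.21 104.38] F [ 0.2 12.   1.6] T [ 3.8  -0.04  0.04]
```

View pics/f_w.png

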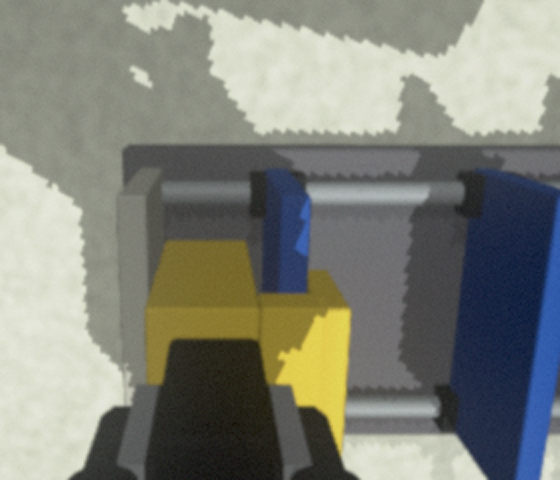

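View pics/f_s.png

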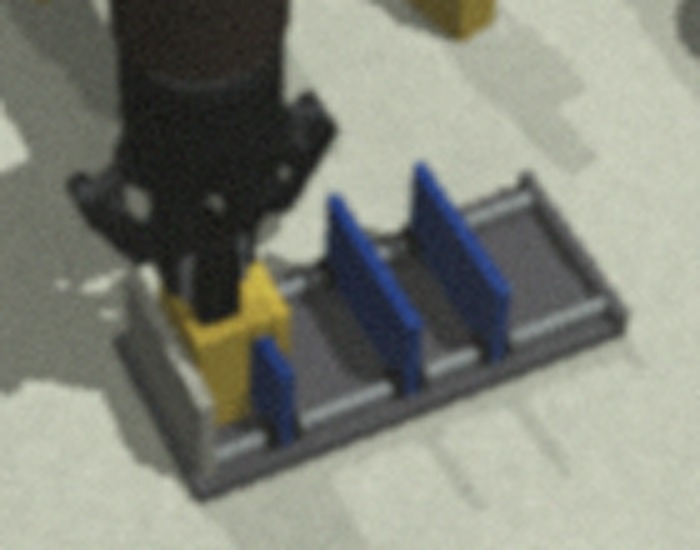

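Call:
arm_command(
  rows=[
    {"dx": 0.0,"dy": -0.0032,"dz": 0,"wx": 0,"wy": 0,"wz": -0.25,"gripper": 1},
    {"dx": 0,"dy": -0.0034,"dz": 0,"wx": 0,"wy": 0,"wz": -0.25,"gripper": 1},
    {"dx": 0,"dy": -0.0036,"dz": 0,"wx": 0,"wy": 0,"wz": -0.25,"gripper": 1},
    {"dx": 0,"dy": -0.0038,"dz": 0,"wx": 0,"wy": 0,"wz": -0.25,"gripper": 1},
    {"dx": 0,"dy": -0.004,"dz": 0,"wx": 0,"wy": 0,"wz": -0.25,"gripper": 1},
    {"dx": 0,"dy": -0.0041,"dz": 0,"wx": 0,"wy": 0,"wz": -0.25,"gripper": 1},
    {"dx": 0,"dy": -0.0041,"dz": 0,"wx": 0,"wy": 0,"wz": -0.25,"gripper": 1},
    {"dx": 0,"dy": -0.0041,"dz": 0,"wx": 0,"wy": 0,"wz": -0.25,"gripper": 1},
  ],
)

```text
clock: 13.6
position: [644.5, -43.6, 104.3]
ee_rot: [-0.131, 0.695, 0.132, 0.695]
contact_force: [-4.5, 10.9, 2.4]
gripper_width: 21.0
```

```bash
python3 chk.py -94
```

```text
t 13.6 d [ 0.0005  0.0009 -0.0004] w [ 0.07  0.05 -0.07] F [-4.5 10.9  2.4]
rack pos [  0.39 -94.91 104.35] F [-0.2 11.8  2.4] T [ 3.99 -0.02  0.06]
```

Call:
arm_command(
  rows=[
    {"dx": 0.0,"dy": -0.0032,"dz": 0,"wx": 0,"wy": 0,"wz": -0.25,"gripper": 1},
    {"dx": 0,"dy": -0.0034,"dz": 0,"wx": 0,"wy": 0,"wz": -0.25,"gripper": 1},
    {"dx": 0,"dy": -0.0036,"dz": 0,"wx": 0,"wy": 0,"wz": -0.25,"gripper": 1},
    {"dx": 0,"dy": -0.0038,"dz": 0,"wx": 0,"wy": 0,"wz": -0.25,"gripper": 1},
    {"dx": 0,"dy": -0.004,"dz": 0,"wx": 0,"wy": 0,"wz": -0.25,"gripper": 1},
    {"dx": 0,"dy": -0.0041,"dz": 0,"wx": 0,"wy": 0,"wz": -0.25,"gripper": 1},
    {"dx": 0,"dy": -0.0041,"dz": 0,"wx": 0,"wy": 0,"wz": -0.25,"gripper": 1},
    {"dx": 0,"dy": -0.0041,"dz": 0,"wx": 0,"wy": 0,"wz": -0.25,"gripper": 1},
  ],
)

```text
clock: 14.4
position: [644.6, -43.7, 104.3]
ee_rot: [-0.131, 0.695, 0.132, 0.695]
contact_force: [-5.8, 12.1, 2.1]
gripper_width: 21.5
```

```bash
python3 chk.py -94
```

```text
t 14.4 d [ 0.0005  0.001  -0.0004] w [ 0.08  0.03 -0.14] F [-5.8 12.1  2.1]
rack pos [  0.44 -94.97 104.34] F [-1.  13.4  2.1] T [4.47 0.03 0.04]
```

Call:
arm_command(
  rows=[
    {"dx": 0.0,"dy": 0.001,"dz": 0,"wx": 0,"wy": 0,"wz": 0,"gripper": 1},
    {"dx": 0,"dy": 0.0025,"dz": 0,"wx": 0,"wy": 0,"wz": -0.1,"gripper": 1},
    {"dx": 0,"dy": 0.003,"dz": 0,"wx": 0,"wy": 0,"wz": -0.1,"gripper": 1},
    {"dx": -0.003,"dy": 0.003,"dz": 0,"wx": 0,"wy": 0,"wz": -0.1,"gripper": 1},
    {"dx": -0.015,"dy": 0.003,"dz": 0,"wx": 0,"wy": 0,"wz": -0.1,"gripper": 1},
    {"dx": -0.035,"dy": 0.003,"dz": 0,"wx": 0,"wy": 0,"wz": -0.1,"gripper": 1},
    {"dx": -0.06,"dy": 0.003,"dz": 0,"wx": 0,"wy": 0,"wz": -0.1,"gripper": 1},
    {"dx": -0.078,"dy": 0.003,"dz": 0,"wx": 0,"wy": 0,"wz": -0.1,"gripper": 1},
  ],
)

```text
clock: 15.2
position: [644.4, -41.6, 185.3]
ee_rot: [-0.132, 0.693, 0.131, 0.696]
contact_force: [0.7, -0.3, -2.0]
gripper_width: 21.4
```

```bash
python3 chk.py -20.1 193
```

```text
t 15.2 d [-0.0078  0.0729 -0.0009] w [0.07 0.2  0.05] F [ 0.7 -0.3 -2. ]
rack pos [  1.01 -92.97 185.28] F [ 0.5 -0.5 -2. ] T [-0.01 -0.04 -0.03]
```

Call:
arm_command(
  rows=[
    {"dx": -0.004,"dy": 0.005,"dz": 0,"wx": 0,"wy": 0,"wz": 0,"gripper": 1},
    {"dx": -0.008,"dy": 0.02,"dz": -0.0005,"wx": 0,"wy": 0.2,"wz": 0,"gripper": 1},
    {"dx": -0.008,"dy": 0.04,"dz": -0.001,"wx": 0,"wy": 0.2,"wz": 0,"gripper": 1},
    {"dx": -0.008,"dy": 0.058,"dz": -0.001,"wx": 0,"wy": 0.2,"wz": 0,"gripper": 1},
    {"dx": -0.008,"dy": 0.069,"dz": -0.001,"wx": 0,"wy": 0.2,"wz": 0,"gripper": 1},
    {"dx": -0.008,"dy": 0.073,"dz": -0.001,"wx": 0,"wy": 0.2,"wz": 0,"gripper": 1},
    {"dx": -0.008,"dy": 0.073,"dz": -0.001,"wx": 0,"wy": 0.2,"wz": 0,"gripper": 1},
    {"dx": -0.008,"dy": 0.073,"dz": -0.001,"wx": 0,"wy": 0.2,"wz": 0,"gripper": 1},
  ],
)

```text
clock: 16.0
position: [616.8, 25.8, 193.1]
ee_rot: [-0.132, 0.695, 0.131, 0.695]
contact_force: [0.2, -0.3, -1.1]
gripper_width: 21.1
```

```bash
python3 chk.py -20.1 128; python3 look.py g
```

```text
t 16.0 d [0.0651 0.0001 0.0001] w [ 0.07 -0.02  0.06] F [ 0.2 -0.3 -1.1]
rack pos [-9.0000e-02 -2.0140e+01  1.9306e+02] F [ 0.1 -0.3 -1.1] T [-0.06  0.01  0.01]
```

View pics/g_w.png

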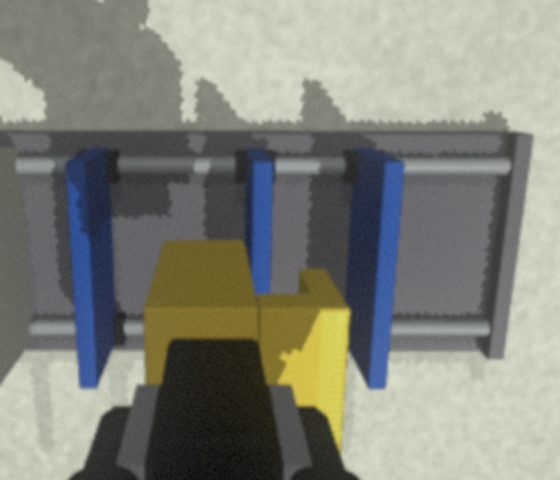

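View pics/g_s.png

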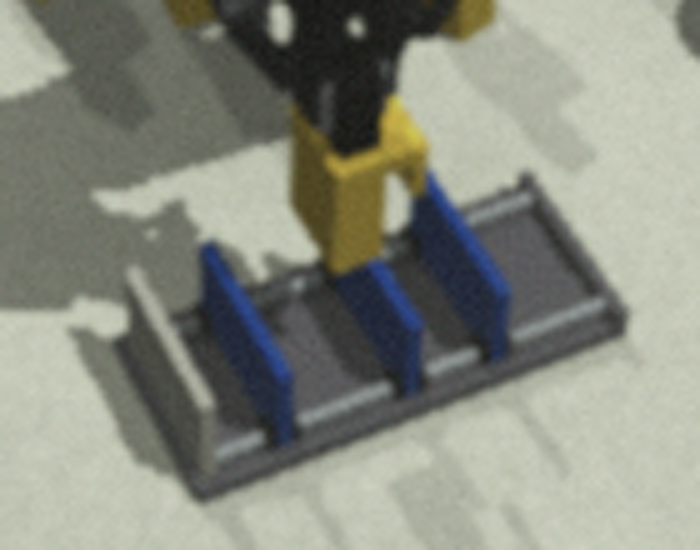

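Call:
arm_command(
  rows=[
    {"dx": 0.006,"dy": 0,"dz": 0,"wx": 0,"wy": 0,"wz": 0,"gripper": 1},
    {"dx": 0.018,"dy": 0,"dz": 0,"wx": 0,"wy": 0,"wz": 0,"gripper": 1},
    {"dx": 0.034,"dy": 0,"dz": 0,"wx": 0,"wy": 0,"wz": 0,"gripper": 1},
    {"dx": 0.05,"dy": 0,"dz": 0,"wx": 0,"wy": 0,"wz": 0,"gripper": 1},
    {"dx": 0.061,"dy": 0,"dz": 0,"wx": 0,"wy": 0,"wz": 0,"gripper": 1},
    {"dx": 0.065,"dy": 0,"dz": 0,"wx": 0,"wy": 0,"wz": 0,"gripper": 1},
    {"dx": 0.065,"dy": 0,"dz": 0,"wx": 0,"wy": 0,"wz": 0,"gripper": 1},
    {"dx": 0.065,"dy": 0,"dz": 0,"wx": 0,"wy": 0,"wz": 0,"gripper": 1},
  ],
)

```text
clock: 16.9
position: [617.4, 25.4, 128.6]
ee_rot: [-0.132, 0.694, 0.131, 0.695]
contact_force: [-0.7, -0.6, -1.5]
gripper_width: 21.2
```

```bash
python3 chk.py -20.1; python3 look.py h
```

```text
t 16.9 d [ 0.0248  0.0007 -0.0004] w [0.04 0.05 0.08] F [-0.7 -0.6 -1.5]
rack pos [  0.34 -20.72 128.58] F [-0.8 -0.3 -1.5] T [ 0.02 -0.04  0.04]
```

View pics/h_w.png

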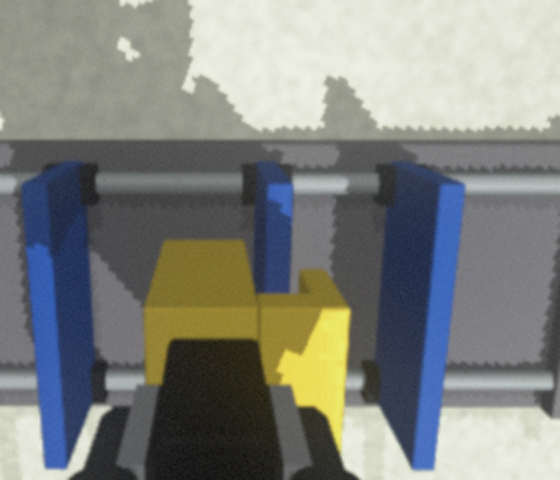

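Call:
arm_command(
  rows=[
    {"dx": 0,"dy": 0.002,"dz": 0,"wx": 0,"wy": 0,"wz": 0,"gripper": 1},
    {"dx": 0.004,"dy": 0.002,"dz": 0,"wx": 0,"wy": 0,"wz": 0,"gripper": 1},
    {"dx": 0.01,"dy": 0.002,"dz": 0,"wx": 0,"wy": 0,"wz": 0,"gripper": 1},
    {"dx": 0.017,"dy": 0.002,"dz": 0,"wx": 0,"wy": 0,"wz": 0,"gripper": 1},
    {"dx": 0.022,"dy": 0.002,"dz": 0,"wx": 0,"wy": 0,"wz": 0,"gripper": 1},
    {"dx": 0.0245,"dy": 0.002,"dz": 0,"wx": 0,"wy": 0,"wz": 0,"gripper": 1},
    {"dx": 0.0245,"dy": 0.002,"dz": 0,"wx": 0,"wy": 0,"wz": 0,"gripper": 1},
    {"dx": 0.0245,"dy": 0.002,"dz": 0,"wx": 0,"wy": 0,"wz": 0,"gripper": 1},
  ],
)

```text
clock: 17.8
position: [617.0, 27.4, 104.5]
ee_rot: [-0.132, 0.694, 0.131, 0.695]
contact_force: [0.7, 0.0, -1.4]
gripper_width: 21.0
```

```bash
python3 chk.py -52.97
```

```text
t 17.8 d [ 0.0007 -0.0342 -0.0006] w [0.04 0.1  0.08] F [ 0.7  0.  -1.4]
rack pos [  0.61 -18.75 104.5 ] F [ 0.6 -0.2 -1.4] T [0.08 0.   0.02]
```

Call:
arm_command(
  rows=[
    {"dx": 0.0,"dy": -0.0015,"dz": 0,"wx": 0,"wy": 0,"wz": 0,"gripper": 1},
    {"dx": 0,"dy": -0.0035,"dz": 0,"wx": 0,"wy": 0,"wz": -0.1,"gripper": 1},
    {"dx": 0,"dy": -0.0055,"dz": 0,"wx": 0,"wy": 0,"wz": -0.2,"gripper": 1},
    {"dx": 0,"dy": -0.0075,"dz": 0,"wx": 0,"wy": 0,"wz": -0.2,"gripper": 1},
    {"dx": 0.0003,"dy": -0.01,"dz": 0,"wx": 0,"wy": 0,"wz": -0.2,"gripper": 1},
    {"dx": 0.0003,"dy": -0.0125,"dz": 0,"wx": 0,"wy": 0,"wz": -0.2,"gripper": 1},
    {"dx": 0.0003,"dy": -0.015,"dz": 0,"wx": 0,"wy": 0,"wz": -0.2,"gripper": 1},
    {"dx": 0.0003,"dy": -0.0175,"dz": 0,"wx": 0,"wy": 0,"wz": -0.2,"gripper": 1},
  ],
)

```text
clock: 18.6
position: [623.7, 11.0, 104.4]
ee_rot: [-0.133, 0.694, 0.13, 0.696]
contact_force: [-1.6, 5.4, 0.7]
gripper_width: 21.1
```

```bash
python3 chk.py -52.97
```

```text
t 18.6 d [ 0.0006 -0.0165 -0.0009] w [0.04 0.13 0.28] F [-1.6  5.4  0.7]
rack pos [  0.87 -36.44 104.36] F [0.5 5.6 0.7] T [ 1.52 -0.07 -0.  ]
```

Call:
arm_command(
  rows=[
    {"dx": 0.0,"dy": -0.0025,"dz": 0,"wx": 0,"wy": 0,"wz": 0.1,"gripper": 1},
    {"dx": 0,"dy": -0.0045,"dz": -0.0003,"wx": 0,"wy": 0,"wz": 0.1,"gripper": 1},
    {"dx": 0,"dy": -0.0065,"dz": -0.0005,"wx": 0,"wy": 0,"wz": 0.1,"gripper": 1},
    {"dx": 0,"dy": -0.0085,"dz": -0.0005,"wx": 0,"wy": 0,"wz": 0.1,"gripper": 1},
    {"dx": 0.0003,"dy": -0.0105,"dz": -0.0005,"wx": 0,"wy": 0,"wz": 0.1,"gripper": 1},
    {"dx": 0.0003,"dy": -0.012,"dz": -0.0005,"wx": 0,"wy": 0,"wz": 0.1,"gripper": 1},
    {"dx": 0.0003,"dy": -0.013,"dz": -0.0005,"wx": 0,"wy": 0,"wz": 0.1,"gripper": 1},
    {"dx": 0.0003,"dy": -0.013,"dz": -0.0005,"wx": 0,"wy": 0,"wz": 0.1,"gripper": 1},
  ],
)

```text
clock: 19.4
position: [628.3, -1.5, 104.2]
ee_rot: [-0.132, 0.694, 0.13, 0.696]
contact_force: [0.5, 2.7, -0.6]
gripper_width: 21.5
```

```bash
python3 chk.py -52.97
```

```text
t 19.4 d [ 0.0004 -0.0032 -0.0006] w [0.04 0.17 0.2 ] F [ 0.5  2.7 -0.6]
rack pos [  0.61 -49.72 104.22] F [ 1.5  2.3 -0.6] T [ 1.17 -0.6  -0.  ]
```

Call:
arm_command(
  rows=[
    {"dx": 0.0,"dy": -0.0005,"dz": 0,"wx": 0,"wy": 0,"wz": 0,"gripper": 1},
    {"dx": 0,"dy": -0.001,"dz": -0.0003,"wx": 0,"wy": 0,"wz": 0,"gripper": 1},
    {"dx": 0,"dy": -0.0015,"dz": -0.0005,"wx": 0,"wy": 0,"wz": 0,"gripper": 1},
    {"dx": 0,"dy": -0.002,"dz": -0.0005,"wx": 0,"wy": 0,"wz": 0,"gripper": 1},
    {"dx": 0.0,"dy": -0.0025,"dz": -0.0005,"wx": 0,"wy": 0,"wz": 0,"gripper": 1},
    {"dx": 0,"dy": -0.003,"dz": -0.0005,"wx": 0,"wy": 0,"wz": 0,"gripper": 1},
    {"dx": 0,"dy": -0.003,"dz": -0.0005,"wx": 0,"wy": 0,"wz": 0,"gripper": 1},
    {"dx": 0,"dy": -0.003,"dz": -0.0005,"wx": 0,"wy": 0,"wz": 0,"gripper": 1},
  ],
)

```text
clock: 20.2
position: [629.0, -3.9, 104.1]
ee_rot: [-0.132, 0.693, 0.131, 0.696]
contact_force: [0.2, 5.6, -0.7]
gripper_width: 21.5
```

```bash
python3 chk.py -52.97
```

```text
t 20.2 d [ 0.0003 -0.0007 -0.0004] w [0.05 0.2  0.16] F [ 0.2  5.6 -0.7]
rack pos [  0.39 -52.24 104.15] F [ 2.3  5.2 -0.7] T [ 1.93 -0.93  0.07]
```

Call:
arm_command(
  rows=[
    {"dx": 0.0,"dy": -0.0005,"dz": 0,"wx": 0,"wy": 0,"wz": 0,"gripper": 1},
    {"dx": 0,"dy": -0.001,"dz": 0,"wx": 0,"wy": 0,"wz": 0,"gripper": 1},
    {"dx": 0,"dy": -0.0012,"dz": 0,"wx": 0,"wy": 0,"wz": 0,"gripper": 1},
    {"dx": 0,"dy": -0.0014,"dz": 0,"wx": 0,"wy": 0,"wz": 0,"gripper": 1},
    {"dx": 0.0,"dy": -0.0016,"dz": 0,"wx": 0,"wy": 0,"wz": 0,"gripper": 1},
    {"dx": 0,"dy": -0.0018,"dz": 0,"wx": 0,"wy": 0,"wz": 0,"gripper": 1},
    {"dx": 0,"dy": -0.0018,"dz": 0,"wx": 0,"wy": 0,"wz": 0,"gripper": 1},
    {"dx": 0,"dy": -0.0018,"dz": 0,"wx": 0,"wy": 0,"wz": 0,"gripper": 1},
  ],
)

```text
clock: 21.0
position: [629.1, -4.2, 104.1]
ee_rot: [-0.132, 0.694, 0.131, 0.696]
contact_force: [-0.9, 8.5, -0.2]
gripper_width: 21.1
```

```bash
python3 chk.py -52.97
```

```text
t 21.0 d [ 0.0003 -0.0004 -0.0004] w [0.05 0.2  0.05] F [-0.9  8.5 -0.2]
rack pos [  0.41 -52.61 104.09] F [ 2.3  8.3 -0.2] T [ 3.12 -0.71  0.01]
```

Call:
arm_command(
  rows=[
    {"dx": 0.0,"dy": -0.001,"dz": 0,"wx": 0,"wy": 0,"wz": 0,"gripper": 1},
    {"dx": 0,"dy": -0.0016,"dz": 0,"wx": 0,"wy": 0,"wz": 0,"gripper": 1},
    {"dx": 0,"dy": -0.002,"dz": 0,"wx": 0,"wy": 0,"wz": 0,"gripper": 1},
    {"dx": 0,"dy": -0.0022,"dz": 0,"wx": 0,"wy": 0,"wz": 0,"gripper": 1},
    {"dx": 0.0,"dy": -0.0024,"dz": 0,"wx": 0,"wy": 0,"wz": 0,"gripper": 1},
    {"dx": 0,"dy": -0.0026,"dz": 0,"wx": 0,"wy": 0,"wz": 0,"gripper": 1},
    {"dx": 0,"dy": -0.0026,"dz": 0,"wx": 0,"wy": 0,"wz": 0,"gripper": 1},
    {"dx": 0,"dy": -0.0026,"dz": 0,"wx": 0,"wy": 0,"wz": 0,"gripper": 1},
  ],
)

```text
clock: 21.8
position: [629.2, -4.5, 104.0]
ee_rot: [-0.131, 0.694, 0.132, 0.696]
contact_force: [-2.3, 11.8, 1.6]
gripper_width: 21.3
```

```bash
python3 chk.py -52.97; python3 look.py i
```

```text
t 21.8 d [ 0.0002 -0.0001 -0.0004] w [ 0.07  0.19 -0.12] F [-2.3 11.8  1.6]
rack pos [  0.42 -52.85 104.05] F [ 2.2 11.8  1.6] T [ 3.86 -0.59  0.06]
```

View pics/i_w.png

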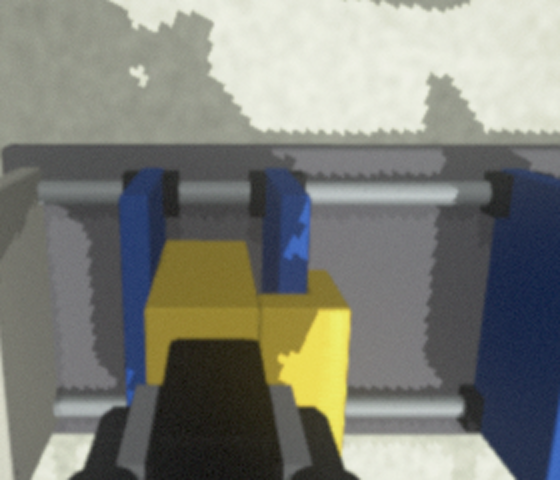

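Call:
arm_command(
  rows=[
    {"dx": 0.0,"dy": 0.001,"dz": 0,"wx": 0,"wy": 0,"wz": 0,"gripper": 1},
    {"dx": 0,"dy": 0.0025,"dz": 0,"wx": 0,"wy": 0,"wz": -0.1,"gripper": 1},
    {"dx": 0,"dy": 0.003,"dz": 0,"wx": 0,"wy": 0,"wz": -0.1,"gripper": 1},
    {"dx": -0.003,"dy": 0.003,"dz": 0,"wx": 0,"wy": 0,"wz": -0.1,"gripper": 1},
    {"dx": -0.015,"dy": 0.003,"dz": 0,"wx": 0,"wy": 0,"wz": -0.1,"gripper": 1},
    {"dx": -0.035,"dy": 0.003,"dz": 0,"wx": 0,"wy": 0,"wz": -0.1,"gripper": 1},
    {"dx": -0.06,"dy": 0.003,"dz": 0,"wx": 0,"wy": 0,"wz": -0.1,"gripper": 1},
    {"dx": -0.078,"dy": 0.003,"dz": 0,"wx": 0,"wy": 0,"wz": -0.1,"gripper": 1},
  ],
)

```text
clock: 22.7
position: [628.7, -2.4, 184.9]
ee_rot: [-0.132, 0.693, 0.132, 0.697]
contact_force: [-0.1, 1.1, -2.1]
gripper_width: 21.3
```

```bash
python3 chk.py 31.4 193; python3 look.py j
```

```text
t 22.7 d [-0.0081  0.0821 -0.0005] w [0.07 0.34 0.06] F [-0.1  1.1 -2.1]
rack pos [  0.69 -50.72 184.95] F [ 0.3  1.1 -2.1] T [ 0.02 -0.01 -0.08]
```

View pics/j_w.png

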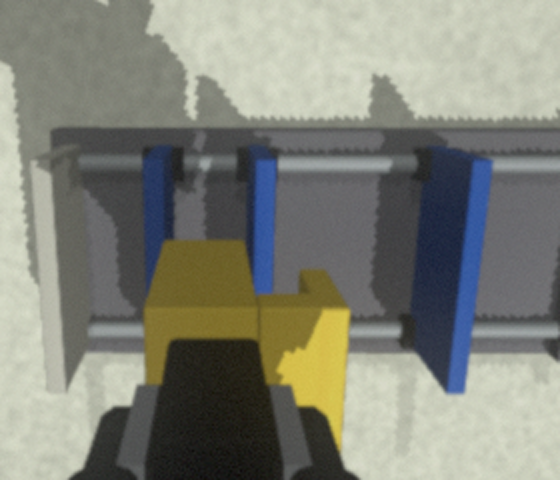

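Run:
```python
import cv2
i=cv2.imread("pics/j_w.png")[120:250,20:300];cv2.imwrite("pics/j_z.png",cv2.resize(i,None,fx=2.8,fy=2.8,interpolation=cv2.INTER_CUBIC))
```

```text
(no output)
```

View pics/j_z.png

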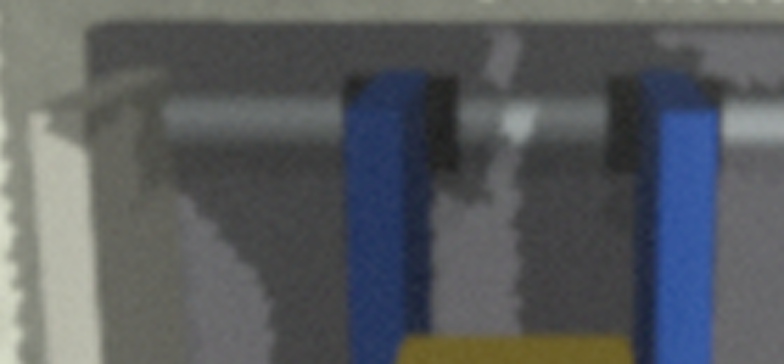

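Call:
arm_command(
  rows=[
    {"dx": -0.004,"dy": 0.005,"dz": 0,"wx": 0,"wy": 0,"wz": 0,"gripper": 1},
    {"dx": -0.008,"dy": 0.022,"dz": -0.0005,"wx": 0,"wy": 0.3,"wz": 0,"gripper": 1},
    {"dx": -0.008,"dy": 0.045,"dz": -0.0005,"wx": 0,"wy": 0.3,"wz": 0,"gripper": 1},
    {"dx": -0.008,"dy": 0.065,"dz": -0.0005,"wx": 0,"wy": 0.3,"wz": 0,"gripper": 1},
    {"dx": -0.008,"dy": 0.078,"dz": -0.0005,"wx": 0,"wy": 0.3,"wz": 0,"gripper": 1},
    {"dx": -0.008,"dy": 0.082,"dz": -0.0005,"wx": 0,"wy": 0.3,"wz": 0,"gripper": 1},
    {"dx": -0.008,"dy": 0.082,"dz": -0.0005,"wx": 0,"wy": 0.3,"wz": 0,"gripper": 1},
    {"dx": -0.008,"dy": 0.082,"dz": -0.0005,"wx": 0,"wy": 0.3,"wz": 0,"gripper": 1},
  ],
)

```text
clock: 23.6
position: [599.6, 73.7, 194.2]
ee_rot: [-0.132, 0.693, 0.131, 0.697]
contact_force: [0.3, -0.5, -2.4]
gripper_width: 21.3
```

```bash
python3 chk.py 31.4 128
```

```text
t 23.6 d [ 0.0662  0.0008 -0.0017] w [0.07 0.31 0.13] F [ 0.3 -0.5 -2.4]
rack pos [  1.32  30.74 194.21] F [ 0.1 -0.6 -2.4] T [-0.    0.03 -0.01]
```

Call:
arm_command(
  rows=[
    {"dx": 0.006,"dy": 0.001,"dz": -0.0005,"wx": 0,"wy": 0,"wz": 0.1,"gripper": 1},
    {"dx": 0.018,"dy": 0.001,"dz": -0.001,"wx": 0,"wy": 0.3,"wz": 0.1,"gripper": 1},
    {"dx": 0.034,"dy": 0.001,"dz": -0.0015,"wx": 0,"wy": 0.3,"wz": 0.1,"gripper": 1},
    {"dx": 0.05,"dy": 0.001,"dz": -0.0015,"wx": 0,"wy": 0.3,"wz": 0.1,"gripper": 1},
    {"dx": 0.061,"dy": 0.001,"dz": -0.0015,"wx": 0,"wy": 0.3,"wz": 0.1,"gripper": 1},
    {"dx": 0.066,"dy": 0.001,"dz": -0.0015,"wx": 0,"wy": 0.3,"wz": 0.1,"gripper": 1},
    {"dx": 0.066,"dy": 0.001,"dz": -0.0015,"wx": 0,"wy": 0.3,"wz": 0.1,"gripper": 1},
    {"dx": 0.066,"dy": 0.001,"dz": -0.0015,"wx": 0,"wy": 0.3,"wz": 0.1,"gripper": 1},
  ],
)

```text
clock: 24.4
position: [598.7, 74.1, 128.6]
ee_rot: [-0.132, 0.694, 0.131, 0.695]
contact_force: [0.1, 0.0, -2.0]
gripper_width: 21.6
```

```bash
python3 chk.py 31.4; python3 look.py k
```

```text
t 24.4 d [ 0.0248 -0.     -0.0007] w [0.08 0.07 0.05] F [ 0.1  0.  -2. ]
rack pos [  0.67  31.45 128.62] F [ 0.1 -0.  -2. ] T [ 0.01  0.01 -0.03]
```

View pics/k_w.png

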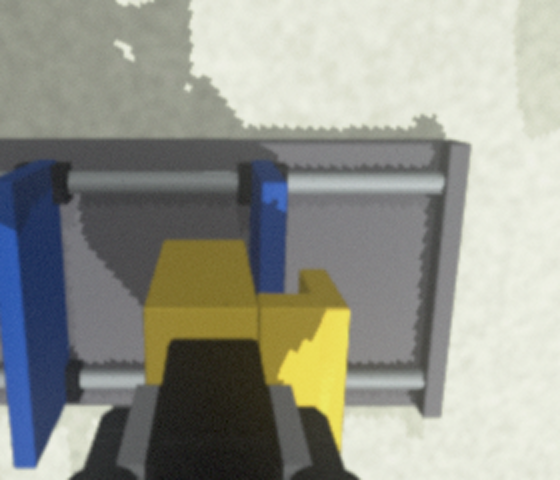

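Same relative placing as for divider1 (near end 258–287); descend.

Call:
arm_command(
  rows=[
    {"dx": 0.001,"dy": 0,"dz": 0,"wx": 0,"wy": 0,"wz": 0,"gripper": 1},
    {"dx": 0.004,"dy": 0,"dz": -0.0005,"wx": 0,"wy": 0,"wz": 0,"gripper": 1},
    {"dx": 0.01,"dy": 0,"dz": -0.0005,"wx": 0,"wy": 0,"wz": 0,"gripper": 1},
    {"dx": 0.017,"dy": 0,"dz": -0.0005,"wx": 0,"wy": 0,"wz": 0,"gripper": 1},
    {"dx": 0.022,"dy": 0,"dz": -0.0005,"wx": 0,"wy": 0,"wz": 0,"gripper": 1},
    {"dx": 0.0247,"dy": 0,"dz": -0.0005,"wx": 0,"wy": 0,"wz": 0,"gripper": 1},
    {"dx": 0.0247,"dy": 0,"dz": -0.0005,"wx": 0,"wy": 0,"wz": 0,"gripper": 1},
    {"dx": 0.0247,"dy": 0,"dz": -0.0005,"wx": 0,"wy": 0,"wz": 0,"gripper": 1},
  ],
)

```text
clock: 25.3
position: [598.5, 74.1, 104.3]
ee_rot: [-0.132, 0.694, 0.132, 0.696]
contact_force: [-0.9, -0.1, -2.1]
gripper_width: 21.5
```

```bash
python3 chk.py -10.9
```

```text
t 25.3 d [ 0.0006 -0.0424 -0.0005] w [0.09 0.12 0.05] F [-0.9 -0.1 -2.1]
rack pos [  0.47  31.5  104.34] F [-0.9  0.2 -2.1] T [0.02 0.01 0.04]
```

Call:
arm_command(
  rows=[
    {"dx": 0.0,"dy": -0.0015,"dz": 0,"wx": 0,"wy": 0,"wz": 0,"gripper": 1},
    {"dx": 0,"dy": -0.0035,"dz": 0,"wx": 0,"wy": 0,"wz": 0,"gripper": 1},
    {"dx": 0,"dy": -0.0055,"dz": 0,"wx": 0,"wy": 0,"wz": -0.1,"gripper": 1},
    {"dx": 0,"dy": -0.0075,"dz": 0,"wx": 0,"wy": 0,"wz": -0.1,"gripper": 1},
    {"dx": 0.0003,"dy": -0.01,"dz": 0,"wx": 0,"wy": 0,"wz": -0.1,"gripper": 1},
    {"dx": 0.0003,"dy": -0.0125,"dz": 0,"wx": 0,"wy": 0,"wz": -0.1,"gripper": 1},
    {"dx": 0.0003,"dy": -0.015,"dz": 0,"wx": 0,"wy": 0,"wz": -0.1,"gripper": 1},
    {"dx": 0.0003,"dy": -0.018,"dz": 0,"wx": 0,"wy": 0,"wz": -0.1,"gripper": 1},
  ],
)

```text
clock: 26.1
position: [605.4, 57.3, 104.3]
ee_rot: [-0.132, 0.694, 0.131, 0.696]
contact_force: [-1.7, 4.3, 1.3]
gripper_width: 21.3
```

```bash
python3 chk.py -10.9
```

```text
t 26.1 d [ 0.0006 -0.0242 -0.0008] w [0.09 0.16 0.14] F [-1.7  4.3  1.3]
rack pos [  0.77  13.35 104.3 ] F [0.  4.7 1.3] T [1.66 0.04 0.04]
```

Drag about 5 N. 24 mm remain.

Call:
arm_command(
  rows=[
    {"dx": 0.0,"dy": -0.003,"dz": 0,"wx": 0,"wy": 0,"wz": 0,"gripper": 1},
    {"dx": 0,"dy": -0.0055,"dz": -0.0003,"wx": 0,"wy": 0,"wz": 0,"gripper": 1},
    {"dx": 0,"dy": -0.0085,"dz": -0.0005,"wx": 0,"wy": 0,"wz": 0,"gripper": 1},
    {"dx": 0,"dy": -0.0115,"dz": -0.0005,"wx": 0,"wy": 0,"wz": 0,"gripper": 1},
    {"dx": 0.0003,"dy": -0.0145,"dz": -0.0005,"wx": 0,"wy": 0,"wz": 0,"gripper": 1},
    {"dx": 0.0003,"dy": -0.0175,"dz": -0.0005,"wx": 0,"wy": 0,"wz": 0,"gripper": 1},
    {"dx": 0.0003,"dy": -0.0195,"dz": -0.0005,"wx": 0,"wy": 0,"wz": 0,"gripper": 1},
    {"dx": 0.0003,"dy": -0.0205,"dz": -0.0005,"wx": 0,"wy": 0,"wz": 0,"gripper": 1},
  ],
)

```text
clock: 26.9
position: [612.8, 37.9, 104.2]
ee_rot: [-0.132, 0.693, 0.131, 0.696]
contact_force: [-0.6, 4.7, 0.9]
gripper_width: 21.7
```

```bash
python3 chk.py -10.9
```

```text
t 26.9 d [ 0.0004 -0.0034 -0.0006] w [0.08 0.2  0.15] F [-0.6  4.7  0.9]
rack pos [  0.57  -7.46 104.19] F [1.2 4.6 0.9] T [ 1.62 -0.45 -0.03]
```

Call:
arm_command(
  rows=[
    {"dx": 0.0,"dy": -0.0006,"dz": 0,"wx": 0,"wy": 0,"wz": 0,"gripper": 1},
    {"dx": 0,"dy": -0.0012,"dz": -0.0003,"wx": 0,"wy": 0,"wz": 0,"gripper": 1},
    {"dx": 0,"dy": -0.0018,"dz": -0.0005,"wx": 0,"wy": 0,"wz": 0,"gripper": 1},
    {"dx": 0,"dy": -0.0024,"dz": -0.0005,"wx": 0,"wy": 0,"wz": 0,"gripper": 1},
    {"dx": 0.0,"dy": -0.003,"dz": -0.0005,"wx": 0,"wy": 0,"wz": 0,"gripper": 1},
    {"dx": 0,"dy": -0.0034,"dz": -0.0005,"wx": 0,"wy": 0,"wz": 0,"gripper": 1},
    {"dx": 0,"dy": -0.0034,"dz": -0.0005,"wx": 0,"wy": 0,"wz": 0,"gripper": 1},
    {"dx": 0,"dy": -0.0034,"dz": -0.0005,"wx": 0,"wy": 0,"wz": 0,"gripper": 1},
  ],
)

```text
clock: 27.7
position: [613.8, 35.1, 104.1]
ee_rot: [-0.132, 0.693, 0.131, 0.696]
contact_force: [-0.7, 6.6, 0.4]
gripper_width: 21.2
```

```bash
python3 chk.py -10.9
```

```text
t 27.7 d [ 0.0003 -0.0005 -0.0004] w [0.09 0.25 0.12] F [-0.7  6.6  0.4]
rack pos [  0.42 -10.39 104.13] F [1.8 6.4 0.4] T [ 2.07 -0.7   0.04]
```

Call:
arm_command(
  rows=[
    {"dx": 0.0,"dy": -0.0008,"dz": 0,"wx": 0,"wy": 0,"wz": 0,"gripper": 1},
    {"dx": 0,"dy": -0.0012,"dz": 0,"wx": 0,"wy": 0,"wz": 0,"gripper": 1},
    {"dx": 0,"dy": -0.0014,"dz": 0,"wx": 0,"wy": 0,"wz": 0,"gripper": 1},
    {"dx": 0,"dy": -0.0016,"dz": 0,"wx": 0,"wy": 0,"wz": 0,"gripper": 1},
    {"dx": 0.0,"dy": -0.0018,"dz": 0,"wx": 0,"wy": 0,"wz": 0,"gripper": 1},
    {"dx": 0,"dy": -0.0019,"dz": 0,"wx": 0,"wy": 0,"wz": 0,"gripper": 1},
    {"dx": 0,"dy": -0.0019,"dz": 0,"wx": 0,"wy": 0,"wz": 0,"gripper": 1},
    {"dx": 0,"dy": -0.0019,"dz": 0,"wx": 0,"wy": 0,"wz": 0,"gripper": 1},
  ],
)

```text
clock: 28.5
position: [614.0, 34.6, 104.1]
ee_rot: [-0.132, 0.693, 0.132, 0.696]
contact_force: [-1.7, 9.1, 0.0]
gripper_width: 21.8
```

```bash
python3 chk.py -10.9
```

```text
t 28.5 d [ 0.0003  0.     -0.0004] w [0.1  0.25 0.02] F [-1.7  9.1  0. ]
rack pos [  0.44 -10.93 104.06] F [1.8 9.1 0. ] T [ 3.03 -0.49  0.  ]
```

Call:
arm_command(
  rows=[
    {"dx": 0.0,"dy": 0.001,"dz": 0,"wx": 0,"wy": 0,"wz": 0,"gripper": 1},
    {"dx": 0,"dy": 0.0025,"dz": 0,"wx": 0,"wy": 0,"wz": 0,"gripper": 1},
    {"dx": 0,"dy": 0.003,"dz": 0,"wx": 0,"wy": 0,"wz": 0,"gripper": 1},
    {"dx": -0.003,"dy": 0.003,"dz": 0,"wx": 0,"wy": 0,"wz": 0,"gripper": 1},
    {"dx": -0.015,"dy": 0.003,"dz": 0,"wx": 0,"wy": 0,"wz": 0,"gripper": 1},
    {"dx": -0.035,"dy": 0.003,"dz": 0,"wx": 0,"wy": 0,"wz": 0,"gripper": 1},
    {"dx": -0.06,"dy": 0.003,"dz": 0,"wx": 0,"wy": 0,"wz": 0,"gripper": 1},
    {"dx": -0.085,"dy": 0.003,"dz": 0,"wx": 0,"wy": 0,"wz": 0,"gripper": 1},
  ],
)

```text
clock: 29.3
position: [612.5, 36.8, 190.9]
ee_rot: [-0.132, 0.693, 0.132, 0.696]
contact_force: [0.1, 0.3, -2.1]
gripper_width: 21.1
```

```bash
python3 chk.py -10 193
python3 - <<'E'
from h import *
w=cam("wrist")[0]; save("l.png",w); save("l_z.png",cv2.resize(w[110:190,130:410],None,fx=2.8,fy=5,interpolation=cv2.INTER_CUBIC))
E
```

```text
t 29.3 d [-0.0021 -0.0017  0.0001] w [0.09 0.26 0.05] F [ 0.1  0.3 -2.1]
rack pos [-7.0000e-02 -8.3100e+00  1.9088e+02] F [ 0.2  0.3 -2.1] T [ 0.03 -0.03  0.07]
```

View pics/l_z.png

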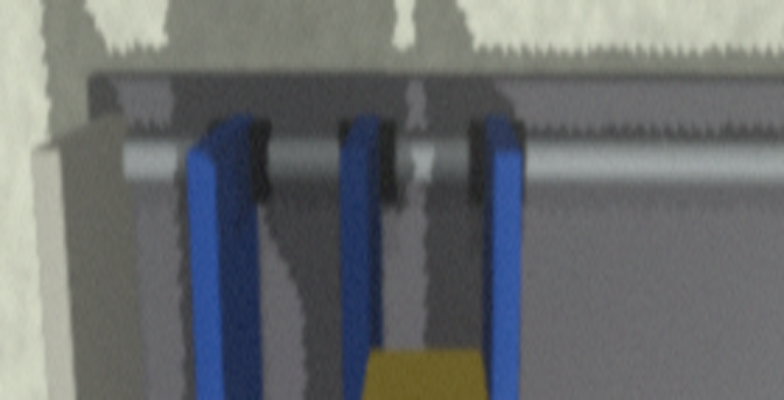

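View pics/l.png

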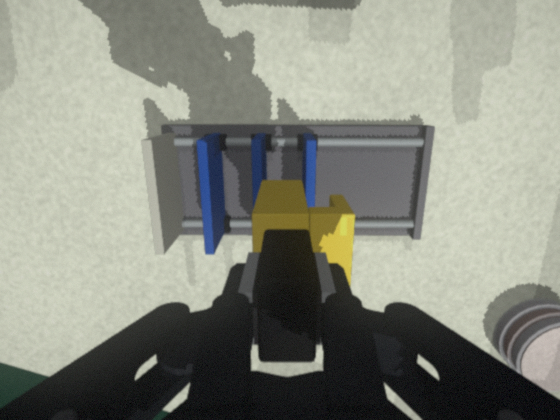

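Run:
```python
from h import *
move([478,-18,200],.131)
```

```text
t 29.35 d [-0.0057 -0.0009 -0.1479] w [14.02  0.81  0.11] F [1.4 0.2 2.4]
```

Call:
arm_command(
  rows=[
    {"dx": -0.015,"dy": 0,"dz": -0.01,"wx": 1,"wy": 0,"wz": 0,"gripper": 1},
    {"dx": -0.015,"dy": 0,"dz": -0.035,"wx": 4,"wy": 0,"wz": 0,"gripper": 1},
    {"dx": -0.015,"dy": -0.001,"dz": -0.07,"wx": 8,"wy": 0,"wz": 0,"gripper": 1},
    {"dx": -0.012,"dy": -0.001,"dz": -0.105,"wx": 12,"wy": 0,"wz": 0,"gripper": 1},
    {"dx": -0.008,"dy": -0.001,"dz": -0.133,"wx": 14,"wy": 0.2,"wz": 0,"gripper": 1},
    {"dx": -0.006,"dy": -0.001,"dz": -0.148,"wx": 14,"wy": 0.3,"wz": 0,"gripper": 1},
    {"dx": -0.006,"dy": -0.001,"dz": -0.148,"wx": 14,"wy": 0.3,"wz": 0,"gripper": 1},
    {"dx": -0.006,"dy": -0.001,"dz": -0.148,"wx": 14,"wy": 0.3,"wz": 0,"gripper": 1},
  ],
)

```text
clock: 30.15
position: [478.6, -18.3, 201.4]
ee_rot: [-0.047, 0.701, 0.046, 0.71]
contact_force: [0.3, -0.2, -2.2]
gripper_width: 21.4
```

Run:
```python
from h import *
move([478,-18,92],.131)
```

```text
t 30.15 d [ 0.1094  0.0005 -0.0019] w [0.03 0.67 0.06] F [ 0.3 -0.2 -2.2]
```

Call:
arm_command(
  rows=[
    {"dx": 0.008,"dy": 0,"dz": 0,"wx": 0,"wy": 0.3,"wz": 0,"gripper": 1},
    {"dx": 0.03,"dy": 0,"dz": -0.001,"wx": 0,"wy": 0.7,"wz": 0,"gripper": 1},
    {"dx": 0.055,"dy": 0,"dz": -0.001,"wx": 0,"wy": 0.7,"wz": 0,"gripper": 1},
    {"dx": 0.08,"dy": 0,"dz": -0.002,"wx": 0,"wy": 0.7,"wz": 0,"gripper": 1},
    {"dx": 0.1,"dy": 0,"dz": -0.002,"wx": 0,"wy": 0.7,"wz": 0,"gripper": 1},
    {"dx": 0.109,"dy": 0,"dz": -0.002,"wx": 0,"wy": 0.7,"wz": 0,"gripper": 1},
    {"dx": 0.109,"dy": 0,"dz": -0.002,"wx": 0,"wy": 0.7,"wz": 0,"gripper": 1},
    {"dx": 0.109,"dy": 0,"dz": -0.002,"wx": 0,"wy": 0.7,"wz": 0,"gripper": 1},
  ],
)

```text
clock: 30.95
position: [479.0, -18.2, 92.9]
ee_rot: [-0.047, 0.705, 0.046, 0.706]
contact_force: [-0.2, -0.0, -2.0]
gripper_width: 21.2
```

Run:
```python
from h import *
move([478,-18,86.8],.131)
```

```text
t 30.95 d [ 0.0061  0.0004 -0.001 ] w [0.06 0.04 0.07] F [-0.2 -0.  -2. ]
```

Call:
arm_command(
  rows=[
    {"dx": 0.001,"dy": 0,"dz": 0,"wx": 0,"wy": 0,"wz": 0,"gripper": 1},
    {"dx": 0.002,"dy": 0,"dz": 0,"wx": 0,"wy": 0,"wz": 0,"gripper": 1},
    {"dx": 0.003,"dy": 0,"dz": 0,"wx": 0,"wy": 0,"wz": 0,"gripper": 1},
    {"dx": 0.004,"dy": 0,"dz": 0,"wx": 0,"wy": 0,"wz": 0,"gripper": 1},
    {"dx": 0.005,"dy": 0,"dz": 0,"wx": 0,"wy": 0,"wz": 0,"gripper": 1},
    {"dx": 0.006,"dy": 0,"dz": 0,"wx": 0,"wy": 0,"wz": 0,"gripper": 1},
    {"dx": 0.006,"dy": 0,"dz": 0,"wx": 0,"wy": 0,"wz": 0,"gripper": 1},
    {"dx": 0.006,"dy": 0,"dz": 0,"wx": 0,"wy": 0,"wz": 0,"gripper": 1},
  ],
)

```text
clock: 31.75
position: [479.0, -18.2, 86.9]
ee_rot: [-0.047, 0.705, 0.046, 0.706]
contact_force: [-0.4, 0.3, -1.6]
gripper_width: 21.5
```

Run:
```python
from h import *
move([478,-18,86.8],.131)
w=cam("side")[0]; save("m.png",cv2.resize(w[150:290,200:400],None,fx=4,fy=4))
```

```text
t 31.75 d [ 0.0001  0.0004 -0.001 ] w [0.06 0.04 0.07] F [-0.4  0.3 -1.6]
```

View pics/m.png

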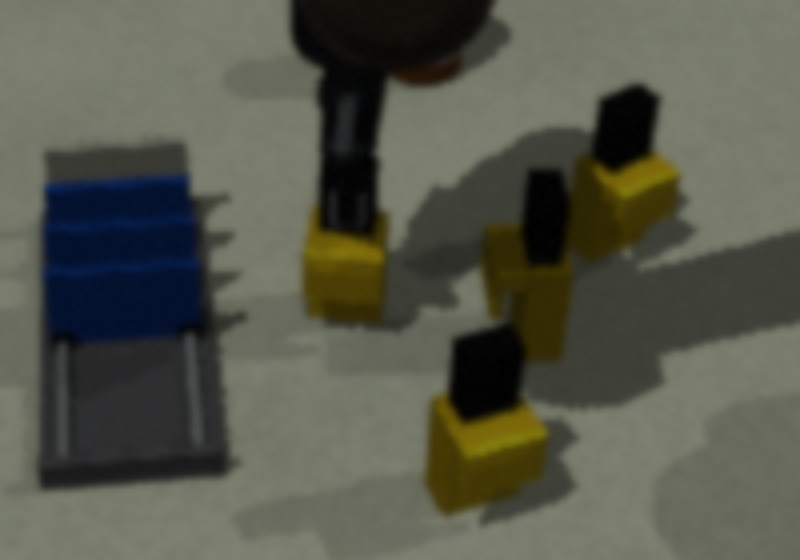

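Call:
arm_command(
  rows=[
    {"dx": 0.0003,"dy": 0,"dz": 0,"wx": 0,"wy": 0,"wz": 0,"gripper": 1},
    {"dx": 0.0006,"dy": 0,"dz": 0,"wx": 0,"wy": 0,"wz": 0,"gripper": 1},
    {"dx": 0.0009,"dy": 0,"dz": 0,"wx": 0,"wy": 0,"wz": 0,"gripper": 1},
    {"dx": 0.0012,"dy": 0,"dz": 0,"wx": 0,"wy": 0,"wz": 0,"gripper": 1},
    {"dx": 0.0012,"dy": 0,"dz": 0,"wx": 0,"wy": 0,"wz": 0,"gripper": 1},
    {"dx": 0.0012,"dy": 0,"dz": 0,"wx": 0,"wy": 0,"wz": 0,"gripper": 1},
    {"dx": 0.0012,"dy": 0,"dz": 0,"wx": 0,"wy": 0,"wz": 0,"gripper": 1},
    {"dx": 0.0012,"dy": 0,"dz": 0,"wx": 0,"wy": 0,"wz": 0,"gripper": 1},
  ],
)

```text
clock: 32.6
position: [479.2, -18.3, 86.8]
ee_rot: [-0.047, 0.705, 0.046, 0.706]
contact_force: [-3.4, -0.3, 8.0]
gripper_width: 21.3
```

Contact with the bench. Release, then rise.

Call:
arm_command(
  rows=[
    {"dx": 0,"dy": 0,"dz": 0,"wx": 0,"wy": 0,"wz": 0,"gripper": 0.3},
    {"dx": 0,"dy": 0,"dz": 0,"wx": 0,"wy": 0,"wz": 0,"gripper": 0},
    {"dx": 0,"dy": 0,"dz": 0,"wx": 0,"wy": 0,"wz": 0,"gripper": -0.5},
    {"dx": 0,"dy": 0,"dz": 0,"wx": 0,"wy": 0,"wz": 0,"gripper": -1},
    {"dx": 0,"dy": 0,"dz": 0,"wx": 0,"wy": 0,"wz": 0,"gripper": -1},
    {"dx": 0,"dy": 0,"dz": 0,"wx": 0,"wy": 0,"wz": 0,"gripper": -1},
    {"dx": 0,"dy": 0,"dz": 0,"wx": 0,"wy": 0,"wz": 0,"gripper": -1},
    {"dx": 0,"dy": 0,"dz": 0,"wx": 0,"wy": 0,"wz": 0,"gripper": -1},
  ],
)

```text
clock: 33.4
position: [479.2, -18.3, 86.7]
ee_rot: [-0.047, 0.705, 0.046, 0.706]
contact_force: [1.4, 0.2, 0.0]
gripper_width: 85.4
```

Call:
arm_command(
  rows=[
    {"dx": -0.01,"dy": 0,"dz": 0,"wx": 0,"wy": 0,"wz": 0,"gripper": -1},
    {"dx": -0.03,"dy": 0,"dz": 0,"wx": 0,"wy": 0,"wz": 0,"gripper": -1},
    {"dx": -0.06,"dy": 0,"dz": 0,"wx": 0,"wy": 0,"wz": 0,"gripper": -1},
    {"dx": -0.1,"dy": 0,"dz": 0,"wx": 0,"wy": 0,"wz": 0,"gripper": -1},
    {"dx": -0.14,"dy": 0,"dz": 0,"wx": 0,"wy": 0,"wz": 0,"gripper": -1},
    {"dx": -0.18,"dy": 0,"dz": 0,"wx": 0,"wy": 0,"wz": 0,"gripper": -1},
    {"dx": -0.22,"dy": 0,"dz": 0,"wx": 0,"wy": 0,"wz": 0,"gripper": -1},
    {"dx": -0.23,"dy": 0,"dz": 0,"wx": 0,"wy": 0,"wz": 0,"gripper": -1},
  ],
)

```text
clock: 34.2
position: [480.6, -18.0, 322.8]
ee_rot: [-0.047, 0.701, 0.047, 0.71]
contact_force: [0.2, -0.4, 0.4]
gripper_width: 85.2
```

Run:
```python
from h import *
w=cam("wrist")[0]; save("n_w.png",w)
s=cam("scene")[0]; save("n_s.png",s)
print(arm.read_state()["clock"],arm.read_state()["gripper_width"])
```

```text
34.3 85.18913292198708
```

View pics/n_w.png

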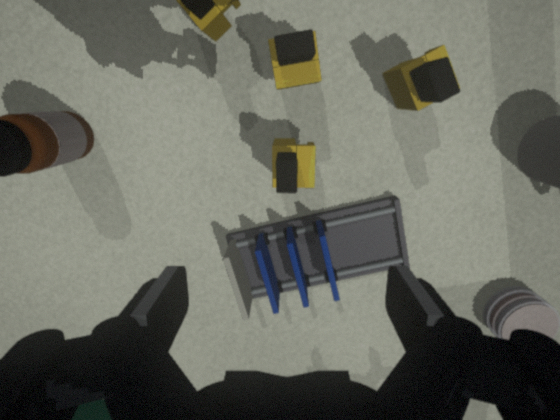

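View pics/n_s.png

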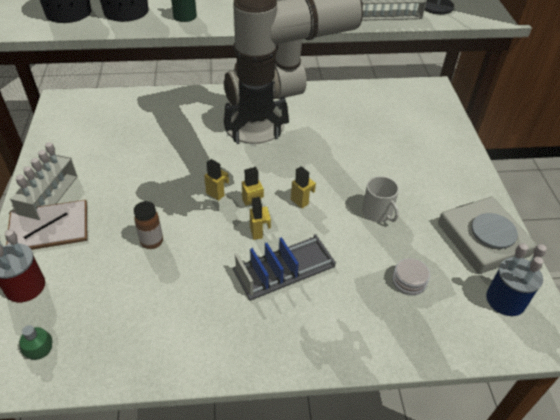

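Run:
```python
import cv2
i=cv2.imread("pics/n_w.png")[215:325,220:360];cv2.imwrite("pics/n_z.png",cv2.resize(i,None,fx=5,fy=5,interpolation=cv2.INTER_CUBIC))
```

```text
(no output)
```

View pics/n_z.png

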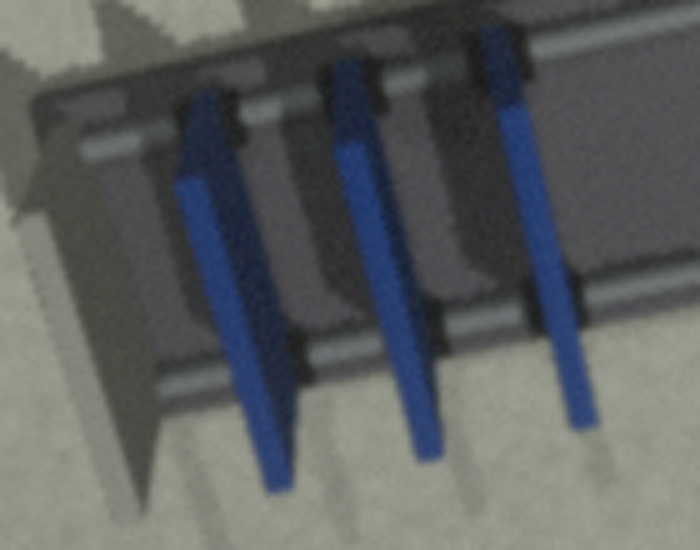

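```bash
python3 -c "
from bench import arm
print(arm.job_done())"
```

```text
the job is handed in; nothing more can be done
None
```

The three dividers are set to equal gaps in order from the white end wall. The gauge stands upright on the bench at about its starting spot, clear of the rack and let go. I handed the job in at about 34 s on the clock.

- **Setting the dividers:** I drove each divider in slowly until the force rose and the tool stopped moving. The gauge stopped at -94.97, -52.85 and -10.93 mm along the rack. That is 42.1 and 41.9 mm between stops, against 42 mm wanted.
- **Contact forces:** I estimate the gauge pressed the plate before it with about 3 N (end wall), 6 N (divider1) and 4 N (divider2). These are the force above each divider's own drag, so they are rough. The end wall's limit is 15 N, and the other two stayed below the roughly 10 N and 5.5 N it took to drag divider1 and divider2, so neither should have been shoved.
- **Picture checks:** A close view after the third lift gave spacings of 154, 153 and 152 pixels. The last view, at a coarser angle, gave 161, 164 and 165 at the near end and 154, 153 and 157 at the far end. That spread is about 1 mm, which I put down to reading error and perspective. The bottle, mug and dish stack show where they were at the start.
- **Small deviations:** Before each lift I moved the gauge about 3 mm towards +y to clear the plate. Before lowering onto divider2 I shifted the gauge 2 mm because the picture showed it off centre.

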